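# Pack away the awning kit

### The job

Pack away the awning kit: lay every loose wooden foot board flat and square on top of the pile of boards on the paver, letting each one down softly until it rests there, neither dropped nor pressed hard. Press the sprung latch button on top of the aluminium toolbox so that its drawer springs out, put all the steel rock pegs in the drawer, then push the drawer fully shut so that it latches. Leave the orange plastic peg, the mallet and the steel hook where they are.

Things in the scene. Friction and masses are not known exactly. Their poses are not given: they have to be found in the camera images.
- board_a: Loose hardwood foot board, a flat slab 100 (its x) by 56 (its y) by 14 mm thick, about 0.12 kg. Origin at the centre of its underside, z up. Absent in some starts.
- board_b: Loose hardwood foot board, a flat slab 100 (its x) by 56 (its y) by 14 mm thick, about 0.12 kg. Origin at the centre of its underside, z up. Absent in some starts.
- board_c: Loose hardwood foot board, a flat slab 100 (its x) by 56 (its y) by 14 mm thick, about 0.12 kg. Origin at the centre of its underside, z up. Absent in some starts.
- peg_a: Loose bare-steel rock peg lying flat, 136 mm long along its x, shank 10 by 10 mm, with a flat T head 28 mm wide (along y) and 10 mm thick at the -x end, blunt point at +x; about 0.09 kg. Origin under the middle of the shank (grip there, across y). Absent in some starts.
- peg_b: Loose bare-steel rock peg lying flat, 136 mm long along its x, shank 10 by 10 mm, with a flat T head 28 mm wide (along y) and 10 mm thick at the -x end, blunt point at +x; about 0.09 kg. Origin under the middle of the shank (grip there, across y). Absent in some starts.
- peg_c: Loose bare-steel rock peg lying flat, 136 mm long along its x, shank 10 by 10 mm, with a flat T head 28 mm wide (along y) and 10 mm thick at the -x end, blunt point at +x; about 0.09 kg. Origin under the middle of the shank (grip there, across y). Absent in some starts.
- paver: Fixed brick paver 150 (x) by 110 (y) by 20 mm on the table, carrying a neat fixed pile of the same foot boards, centred on it with the boards' long side along the paver's x. Origin at the centre of the paver's underside, on the table. How many boards are in the pile is not known: its top lies anywhere from 45 to 105 mm above the table.
- toolbox: Fixed aluminium toolbox, 240 mm long (its x), 224 wide (y), 90 high, origin at the centre of its underside on the table. Its front, with the drawer, is the -x face at x = -120 mm. A folded carrying handle on top reaches 112 mm at x = +20 mm. Latch button on top near the front.
- latch (a joint): Travel of the sprung steel push-button (latch) on the toolbox top, in m: 0 up, 0.009 fully down. It takes 3 N to start and 6 N to hold fully down; the drawer is freed from about 0.006, and the button springs back up.
- latch_top (a point): Centre of the top face of the latch button (32 mm across, 104 mm above the table at rest).
- drawer (a joint): How far the drawer is out, in m: about 0.001 to 0.002 shut and latched, 0.185 fully out. When the latch is pressed a spring drives it out all the way by itself in 1 to 2 s, and then holds it out with about 1.5 N. Pushing its front straight in takes 3 to 10 N; the catch snaps home by itself in the last few mm.
- drawer_floor (a point): Centre of the drawer's inner floor, moving with it (10 mm above the table). x axis = toolbox x: the drawer comes out towards -x. Inside 184 mm (x) by 176 mm (y); side and back walls end 42 mm above this floor, the front wall 48 mm. With the drawer out, the inside from x = -92 to about +85 mm lies clear in front of the toolbox.
- drawer_front (a point): Centre of the outer face of the drawer's flat front (194 mm wide, from 8 to 58 mm above the table; no handle), moving with it.
- orange_peg: Bystander: loose orange plastic T peg, 145 mm long, 16 mm high. Origin under its middle.
- mallet: Bystander: mallet with a wooden handle and rubber tips on its head, 275 mm long, 60 mm high. Origin under the handle, 85 mm from the middle of the head (head towards its +x).
- hook: Bystander: steel hook of 10 mm bar, about 120 mm long, lying flat.
Mind the look-alikes: they are no part of the job. Leave any blue or pink look-alike of the board_c alone.

How it is judged (in metres and radians):
On the way, in this order (a step that is already met when the one before it is completed fails the run):
1. the latch has been pressed and the drawer has sprung out (value of joint drawer above 0.12 m), for 0.2 s.
2. all the steel pegs lie released in the open drawer (x of peg_a in the frame of drawer_floor between -0.085 and 0.085 m and y of peg_a in the frame of drawer_floor between -0.085 and 0.085 m and z of peg_a in the frame of drawer_floor between -0.006 and 0.03 m and contact force between each of peg_a, peg_b, peg_c and the fingers below 0.1 N and linear speed of each of peg_a, peg_b, peg_c below 0.03 m/s and x of peg_b in the frame of drawer_floor between -0.085 and 0.085 m and y of peg_b in the frame of drawer_floor between -0.085 and 0.085 m and z of peg_b in the frame of drawer_floor between -0.006 and 0.03 m and x of peg_c in the frame of drawer_floor between -0.085 and 0.085 m and y of peg_c in the frame of drawer_floor between -0.085 and 0.085 m and z of peg_c in the frame of drawer_floor between -0.006 and 0.03 m and value of joint drawer above 0.06 m), for 0.2 s.
At the end, for the whole second after the job is handed in: Every loose board lies flat on the pile (within 15 mm of its centre along each side and 0.2 rad of its direction) and at rest; every steel peg lies released inside the drawer; the drawer is shut and latched (under 6 mm out) (x of board_a in the frame of paver between -0.015 and 0.015 m and y of board_a in the frame of paver between -0.015 and 0.015 m and z of each of board_a, board_b, board_c in the frame of paver above 0.03 m and angle between the x axis of each of board_a, board_b, board_c and the x axis of paver, either way round below 0.2 rad and angle between each of board_a, board_b, board_c's own z axis and vertical below 0.1 rad and linear speed of each of board_a, board_b, board_c below 0.02 m/s and x of board_b in the frame of paver between -0.015 and 0.015 m and y of board_b in the frame of paver between -0.015 and 0.015 m and x of board_c in the frame of paver between -0.015 and 0.015 m and y of board_c in the frame of paver between -0.015 and 0.015 m and x of peg_a in the frame of drawer_floor between -0.085 and 0.085 m and y of peg_a in the frame of drawer_floor between -0.085 and 0.085 m and z of peg_a in the frame of drawer_floor between -0.006 and 0.03 m and contact force between each of peg_a, peg_b, peg_c and the fingers below 0.1 N and linear speed of each of peg_a, peg_b, peg_c below 0.03 m/s and x of peg_b in the frame of drawer_floor between -0.085 and 0.085 m and y of peg_b in the frame of drawer_floor between -0.085 and 0.085 m and z of peg_b in the frame of drawer_floor between -0.006 and 0.03 m and x of peg_c in the frame of drawer_floor between -0.085 and 0.085 m and y of peg_c in the frame of drawer_floor between -0.085 and 0.085 m and z of peg_c in the frame of drawer_floor between -0.006 and 0.03 m and value of joint drawer below 0.006 m); the robot touches nothing.
It fails at once if a board is pressed or slammed onto the pile or paver with more than 45 N (contact force between any of board_a, board_b, board_c and paver above 45 N).
It fails at once if a board is dropped over the pile (falls free faster than 0.45 m/s, about 10 mm of fall) ((contact force between board_a and the fingers below 0.05 N and linear speed of board_a above 0.45 m/s and horizontal distance between board_a and paver below 0.07 m) or (contact force between board_b and the fingers below 0.05 N and linear speed of board_b above 0.45 m/s and horizontal distance between board_b and paver below 0.07 m) or (contact force between board_c and the fingers below 0.05 N and linear speed of board_c above 0.45 m/s and horizontal distance between board_c and paver below 0.07 m)).
It fails at once if the orange peg, the mallet or the hook is moved more than 40 mm (distance of any of orange_peg, mallet, hook from where it was at the start of the episode above 0.04 m).
Of board_a, board_b, board_c only 2 to 3 are there at a start; the rules pass over those that are not, and their reading is None.
Of peg_a, peg_b, peg_c only 2 to 3 are there at a start; the rules pass over those that are not, and their reading is None.
At some moment in a run one of peg_a, peg_b, peg_c may be knocked a few centimetres aside while the robot is not near it.
It also fails if it takes over 210 s, if anything falls off the work surface, if the arm or the gripper's body presses on something with over 40 N, if the wrist force passes 120 N, or if a joint passes its speed limit or range.

### The arm

A 6-joint arm with a two-finger parallel gripper is mounted at the origin on the work surface. World frame = base frame: x ahead of the robot, y to its left, z up, the work surface at z = 0. Lengths are in mm, angles in degrees, forces in N, time in s.
With the tool pointing down it reaches from about 375 to 900 mm from the base axis. Payload 3.1 kg.
Tool frame: the origin (TCP) lies midway between the tips of the shut fingers; the grasp point (between the pads) lies 19 mm behind it (env.hold_point_z is the distance from the TCP to the grasp point, in mm); z points along the fingers, y is the line along which they close (so a half turn about z gives the same grasp; the last joint's range is limited). The gripper opens to 85 mm and grips with 20 to 120 N. Pads are 22 mm wide; open, the fingers measure 114 mm over their backs; the gripper's body (76 mm by 85 mm) begins 54 mm behind the grasp point. The pads swing forward as they close: fully open they stand 13 mm farther back than shut.
Start: joints at [-87.004, 30.224, 82.088, -0, 67.689, -10.227], TCP at [142.998, -608.398, 231.31] pointing down, gripper open.
Joint ranges: [-176.69, 176.69], [-43.24, 126.21], [12.49, 139.97], [-82, 262], [0, 151.66], [-163.58, 163.58]. Speed limits (degrees/s): [159.86, 159.86, 180, 180, 180, 180].

### API

Orientations are given as [roll, pitch, yaw] about the fixed x, y, z axes, in that order (R = Rz(yaw) Ry(pitch) Rx(roll)).
In Python, from plant import env, viewer, order gives the robot as it stands. The module is installed in compiled form; this text tells all that it offers.
- The arm moves only by the tool arm_command, never from a script. Its argument "steps" is text: rows parted by semicolons, each of 4 numbers parted by spaces: the shift along the tool's x, y, z scaled (see below), then the turn about the tool's z scaled (see below). A call has exactly 5 rows; each row is the pose to reach, as a shift and turn from the pose commanded when the call began, along the tool's axes at that moment; what a row does not reach only later rows make up. The controller multiplies each number of a shift by 0.3 m and each number of a turn by pi/4 rad. A row lasts 1/12 s, in which the tool goes at most 41.7 mm and 7.16 degrees, less where a joint would pass 70% of its speed; a pose out of reach is approached as far as the arm can. A call with a number of a shift or a turn outside -1 to 1 is refused whole. A call with a gripper value outside its range is refused whole. "fingers" is the gripper command: -1 is shut, 1 is fully open, values between are in proportion, set as the call begins (left out, the last holds). The fingers move at their own pace and stop on an object; "force" is the grip in N (left out, the last holds). Time passes only in rows, so rows that repeat a pose let the fingers close, or fill a call up. It gives the time, the measured TCP pose, the force, the opening and the grip force at its end, in the units of the state.
- env.sense(): the state, without advancing time (a new reading comes with each control period).
- viewer.camera(name): name is "scene" or "top" or "wrist"; returns the picture (420x560x3 uint8, red, green, blue); there is no depth.
- viewer.camera_model(name): a dict with "fov_y" (degrees; the focal length in pixels is half the picture's height over the tangent of half this angle, whatever the lens; pixels are square), "cx", "cy" (the principal point, pixels), "k1" (the pictures are not rectified: a ray, as slopes to the right and down, at radius r is drawn at 1 + k1 r^2 times it, then the intrinsics apply), "position" and "orientation" of the camera in the world. Camera axes: x right, y down, z forward; pixel columns grow to the right and rows downward; lengths in mm; the calibration is good to about 2 mm. A picture is of the moment at which its call begins: read the wrist's pose just before it. camera_model takes no time and is no camera call; for the wrist camera it gives the pose at the moment of the call.
- order.sign_off(): hands the job in; it is judged then, once.
The state is a dict: "time": time; "joints": joint angles; "qd": joint speeds; "joint_efforts": joint torques, N m; "tcp_pos": TCP position; "eef_rot": TCP orientation; "force": force on the tool from outside, world axes, zero at the start; "moment": the same for the moment, N m; "finger_gap": finger opening in mm; "grasp_force": force on a finger pad.
Only numpy, scipy, OpenCV 4.12 (cv2) and the standard library are available. Lean on these libraries where they do the work, as an engineer would, in place of code of your own. Each camera call takes 0.05 s, during which the arm holds its last target. There are 200 camera calls.

## Working session

There is one attempt and no reset: what is moved stays moved. The work goes in short steps, Python scripts to look and compute and a tool call to move; the robot and the scene stay as the last step left them, time stands still between calls to the robot, and variables do not carry over. Pictures are saved under pics/ and viewed, at most 14 in all, crops included, and the job is handed in when it is done.

Besides the shell and the picture viewer there is one more tool, called after "Emit:" in YAML: its name, and indented under it one key for each argument. arm_command: Moves the arm, as the interface text tells. Its arguments: {"type":"object","properties":{"steps":{"type":"string"},"fingers":{"type":"number"},"force":{"type":"number"}},"required":["steps"]}

```bash
mkdir -p pics; ls; cat > h.py <<'E'
import numpy as np, cv2
from scipy.spatial.transform import Rotation as R
from plant import env, viewer, order
E
python3 - <<'E'
from h import *
s=env.sense();print(s)
for n in("scene","top","wrist"):
    print(n,viewer.camera_model(n))
    cv2.imwrite(f"pics/{n}0.png",viewer.camera(n)[:,:,::-1])
print(env.hold_point_z)
E
```

```text
pics
{'time': 0.0, 'joints': array([-8.70024407e+01,  3.02774759e+01,  8.21560032e+01, -1.51057458e-05,
        6.76904173e+01, -1.02274719e+01]), 'qd': array([-0.07785355,  0.02788801, -0.06688991,  0.05073653, -0.04186926,
       -0.04051278]), 'joint_efforts': array([-7.54686589e-04, -4.42346692e+01, -1.78023022e+01, -2.27366941e-04,
        8.46280775e-03, -2.73363003e-05]), 'tcp_pos': array([ 142.97381821, -607.69157351,  230.35173431]), 'eef_rot': array([-1.79878070e+02, -2.19848585e-02,  1.32250135e+01]), 'force': array([ 0.93744491, -1.29132967,  0.48426348]), 'moment': array([ 0.03774784, -0.00648335, -0.01705895]), 'grasp_force': 0.0, 'finger_gap': 85.31929627705185}
scene {'fov_y': 43.02083774024971, 'cx': 280.7014580929928, 'cy': 210.53389916643152, 'k1': -0.18672808522518303, 'position': array([1348.41556554, -605.04795796,  753.09182672]), 'orientation': array([-123.8155825 ,   -0.9411606 ,   54.69359303])}
top {'fov_y': 49.99497113660087, 'cx': 283.76423530059134, 'cy': 210.07218629616315, 'k1': 0.011910506934195268, 'position': array([ 314.57426363,   -4.07742139, 1115.64632512]), 'orientation': array([-1.67245704e+02,  1.61963657e-01, -8.93629137e+01])}
wrist {'fov_y': 61.495365800421126, 'cx': 280.82874838274813, 'cy': 209.80000084945888, 'k1': -0.033586693876051614, 'position': array([ 210.74743172, -590.71217623,  373.20315161]), 'orientation': array([ 1.64404898e+02,  9.09839816e-02, -7.68061359e+01])}
18.700000000000003
```

View pics/top0.png

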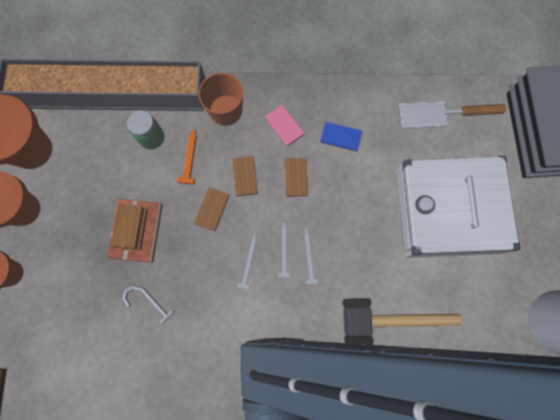

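View pics/scene0.png

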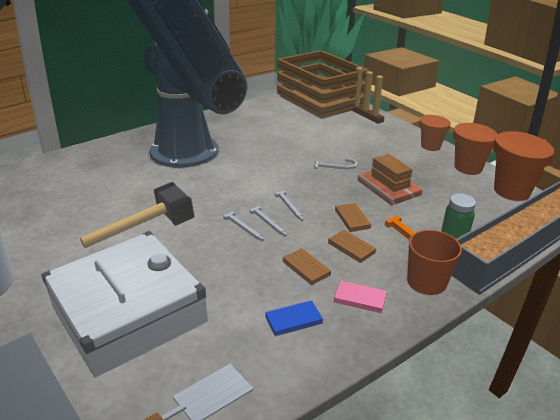

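The top view shows three brown boards near (212,209), (245,176) and (296,178), and three pegs near (247,262), (284,250) and (310,257). The paver is at (134,230), and the toolbox at (460,205) has its front facing +y. Next I rectify the image and measure.

```bash
cat >> h.py <<'E'
def cam(n): 
    m=viewer.camera_model(n); m['f']=210/np.tan(np.radians(m['fov_y']/2)); m['R']=R.from_euler('xyz',m['orientation'],degrees=True).as_matrix(); return m
def proj(m,P):
    c=(np.asarray(P,float)-m['position'])@m['R']; s=c[...,:2]/c[...,2:]
    s=s*(1+m['k1']*(s**2).sum(-1,keepdims=True)); return s*m['f']+[m['cx'],m['cy']]
def ray(m,uv):
    d=(np.asarray(uv,float)-[m['cx'],m['cy']])/m['f']; s=d.copy()
    for _ in range(30): s=d/(1+m['k1']*(s**2).sum(-1,keepdims=True))
    return np.concatenate([s,np.ones_like(s[...,:1])],-1)@m['R'].T
def onplane(m,uv,z):
    r=ray(m,uv); return m['position']+r*((z-m['position'][2])/r[...,2:])
def rect(img,m,z,x0,x1,y0,y1,s=1):
    "rectified: row 0 = x1 (far), col 0 = y1 (left); s px per mm"
    X,Y=np.meshgrid(np.arange(x1,x0,-1/s),np.arange(y1,y0,-1/s),indexing='ij')
    uv=proj(m,np.stack([X,Y,0*X+z],-1)).astype(np.float32)
    return cv2.remap(img,uv[...,0],uv[...,1],cv2.INTER_CUBIC)
def tri(ma,ua,mb,ub):
    a,b=ray(ma,ua),ray(mb,ub); t=np.linalg.lstsq(np.stack([a,-b],1),mb['position']-ma['position'],rcond=None)[0]
    p,q=ma['position']+a*t[0],mb['position']+b*t[1]; return (p+q)/2,np.linalg.norm(p-q)
E
python3 - <<'E'
from h import *
im=cv2.imread('pics/top0.png'); m=cam('top')
a=rect(im,m,14,380,660,-140,260,2); cv2.imwrite('pics/r1.png',a)
b=rect(im,m,90,340,660,-520,-180,1.7); 
c=rect(im,m,60,260,480,180,500,1.7)
h=max(b.shape[0],c.shape[0]); sc=cv2.imread('pics/scene0.png')[140:210,340:440]; sc=cv2.resize(sc,None,fx=5,fy=5,interpolation=3)
cv2.imwrite('pics/r2.png',b);print(b.shape)
tp=cv2.resize(im[190:270,100:170],None,fx=5,fy=5,interpolation=3)
o=np.zeros((400,860,3),np.uint8);o[:350,:500]=sc;o[:,505:855]=tp
cv2.imwrite('pics/r3.png',o[:,:800] if 0 else cv2.resize(o,None,fx=.93,fy=.93))
# segmentation
hsv=cv2.cvtColor(a,cv2.COLOR_BGR2HSV)
for nm,mask in(('board',((hsv[...,1]>90)&(hsv[...,0]<20)).astype(np.uint8)),):
    n,l,st,ce=cv2.connectedComponentsWithStats(mask)
    for i in range(1,n):
        if st[i,4]>800:
            r=cv2.minAreaRect(np.argwhere(l==i)[:,::-1].astype(np.float32)); (u,v),(w,h),an=r
            p=cv2.boxPoints(r);e=max(p[1]-p[0],p[2]-p[1],key=np.linalg.norm)
            print(nm,'x',380+280-v/2,'y',260-u/2,'size',w/2,h/2,'dir deg',np.degrees(np.arctan2(-e[0],-e[1]))%180,a[l==i].mean(0))
E
```

```text
(544, 578, 3)
board x 645.0 y 245.75 size 30.0 28.5 dir deg 0.0 [ 56.00035651 100.23065954 175.14652406]
board x 634.1107711791992 y 100.81060791015625 size 59.213504791259766 53.4541130065918 dir deg 7.6404114 [ 71.37149672  98.12811994 132.84632422]
board x 632.0546073913574 y -28.93023681640625 size 58.067161560058594 52.8349723815918 dir deg 2.3215027 [ 72.43116883  98.60888144 133.28127357]
board x 565.8501434326172 y 183.51406860351562 size 54.57266616821289 98.04120635986328 dir deg 161.43394 [ 71.36657116  98.32483286 133.04594078]
```

View pics/r1.png

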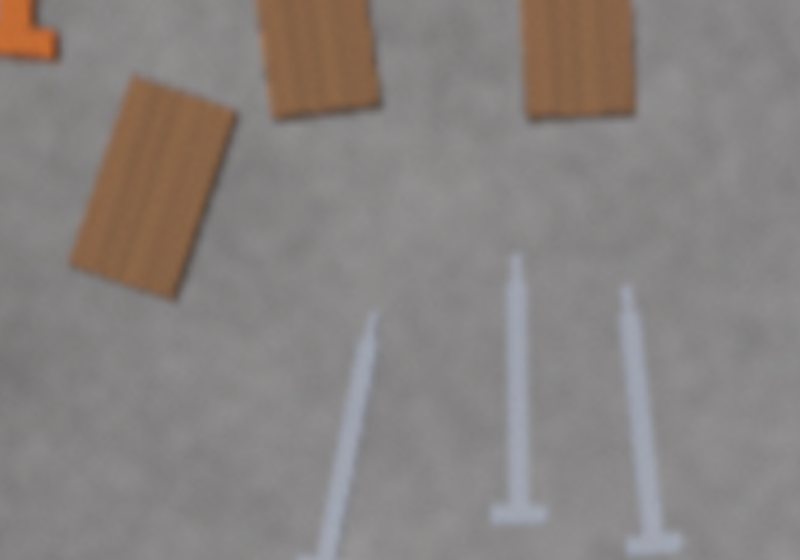

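View pics/r2.png

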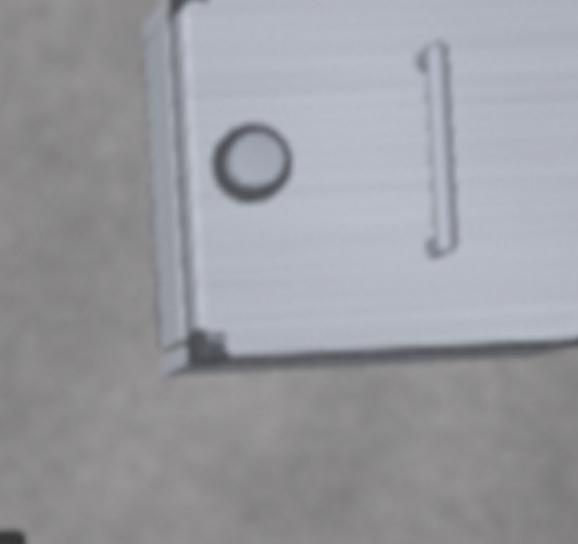

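View pics/r3.png

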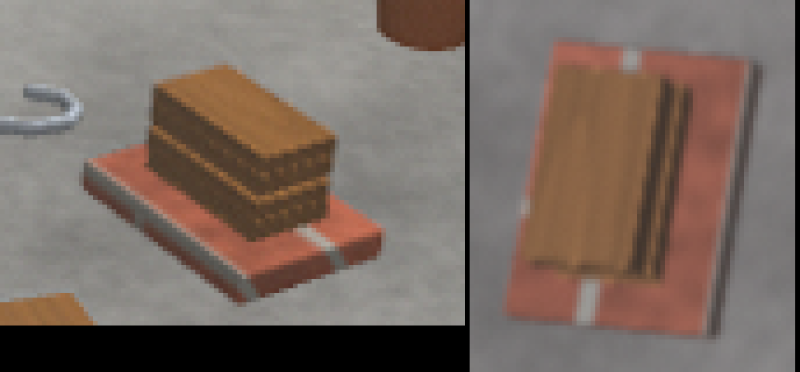

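Boards sit at roughly (633,100), (632,-29) and (566,183), and the pegs run nearly along x. I'll triangulate the pile's top corners, redo the board segmentation over a wider crop, and fit the pegs.

```bash
cat >> h.py <<'E'
def comps(mask,x1,y1,s,amin):
    n,l,st,ce=cv2.connectedComponentsWithStats(mask.astype(np.uint8))
    for i in range(1,n):
        if st[i,4]>amin*s*s:
            pts=np.argwhere(l==i).astype(np.float32)[:,::-1]
            r=cv2.minAreaRect(pts);(u,v),wh,_=r
            p=cv2.boxPoints(r);e=max(p[1]-p[0],p[2]-p[1],key=np.linalg.norm)
            print('x %.1f y %.1f size %.1f %.1f dir %.1f'%(x1-v/s,y1-u/s,wh[0]/s,wh[1]/s,np.degrees(np.arctan2(-e[0],-e[1]))%180), 'area',st[i,4]/s/s)
E
python3 - <<'E'
from h import *
im=cv2.imread('pics/top0.png'); m=cam('top'); ms=cam('scene')
a=rect(im,m,14,380,720,-140,230,2);hsv=cv2.cvtColor(a,cv2.COLOR_BGR2HSV)
print('boards');comps((hsv[...,1]>90)&(hsv[...,0]<20),720,230,2,1500)
a=rect(im,m,8,340,560,-120,150,2)
g=a.astype(int); print('pegs');comps((g[...,0]-g[...,2]>8)&(g.mean(2)>130),560,150,2,300)
k=4.65
T=lambda p:np.array([(p[0]-470)/k+100,p[1]/k+190]);S=lambda p:np.array([p[0]/k+340,p[1]/k+140])
print('pile top')
P=[]
for t,s in(((558,66),(335,137)),((662,78),(265,158)),((632,272),(153,86)),((525,262),(228,66))):
    p,e=tri(m,T(t),ms,S(s));print(p.round(1),e.round(1));P.append(p)
P=np.array(P);print(P.mean(0))
d=P[0]+P[1]-P[2]-P[3];print('dir',np.degrees(np.arctan2(d[1],d[0])),np.linalg.norm(d)/2)
pv=onplane(m,np.array([T((556,42)),T((753,62)),T((713,332)),T((508,315))]),20)
print('paver',pv.round(1),pv.mean(0)); d=pv[0]+pv[1]-pv[2]-pv[3];print(np.degrees(np.arctan2(d[1],d[0])))
# button at (252,162) in r2: rectified at z90 -> pixel -> plane 104
w=lambda u,v:np.array([660-v/1.7,-180-u/1.7,90.])
print('button',onplane(m,proj(m,w(253,161)),104))
c=[w(188,5),w(205,357)];print('edge dir',c,np.degrees(np.arctan2(c[0][1]-c[1][1],c[0][0]-c[1][0])))
h=[w(440,45),w(447,252)];print('handle',np.degrees(np.arctan2(h[0][1]-h[1][1],h[0][0]-h[1][0])))
E
```

```text
boards
x 653.5 y 103.4 size 98.4 53.5 dir 7.6 area 5164.5
x 652.1 y -28.0 size 98.2 53.0 dir 2.4 area 5125.25
x 565.9 y 183.5 size 54.6 98.0 dir 161.4 area 5235.0
pegs
x 465.8 y 1.0 size 135.5 28.0 dir 0.0 area 1453.0
x 450.2 y -65.4 size 136.1 28.6 dir 1.3 area 1545.75
x 437.7 y 91.5 size 28.5 135.8 dir 173.5 area 1520.75
pile top
[560.7 393.7  72.9] 0.3
[555.4 340.7  72.9] 1.0
[456.  348.4  71.2] 1.7
[461.4 403.9  70.6] 4.4
[508.35243497 371.67538607  71.8915903 ]
dir -5.142623532215255 99.78062895951875
paver [[586.6 416.4  20. ]
 [576.6 309.5  20. ]
 [431.3 320.   20. ]
 [439.1 427.8  20. ]] [508.38441973 368.4151319   20.        ]
-4.283703318920746
button [ 561.87180932 -324.39076794  104.        ]
edge dir [array([ 657.05882353, -290.58823529,   90.        ]), array([ 450.        , -300.58823529,   90.        ])] 2.7649773259450225
handle 1.9368003862210517
```

```bash
cat > go.py <<'E'
# usage: go.py x y z yaw [x y z yaw ...] ; optional 'from x y z yaw' first. Prints each target as tool-axes shift numbers
import sys
from h import *
a=sys.argv[1:]
s=env.sense(); p=np.array(s['tcp_pos']); yaw=s['eef_rot'][2]
print('now',p.round(1),'rot',s['eef_rot'].round(1),'F',s['force'].round(1),'gap',round(s['finger_gap'],1),'t',round(s['time'],1),'j6',s['joints'][5].round())
if a and a[0]=='from': p=np.array(a[1:4],float);yaw=float(a[4]);a=a[5:]
for i in range(0,len(a),4):
    q=np.array(a[i:i+3],float);yw=float(a[i+3]);d=q-p;c,sn=np.cos(np.radians(yaw)),np.sin(np.radians(yaw))
    t=np.array([c*d[0]+sn*d[1],sn*d[0]-c*d[1],-d[2]])/300; r=(yaw-yw+180)%360-180
    print('->',q,yw,'shift %.3f %.3f %.3f turn %.3f'%(*t,r/45),'rows %.1f'%max(np.linalg.norm(d)/41.7,abs(r)/7.16)); p,yaw=q,yw
E
python3 go.py 562 -324 231 0 562 -324 110 0 562 -324 96 0
```

```text
now [ 143.  -607.9  230.6] rot [-179.9   -0.    13.2] F [-0.5 -0.6 -0.5] gap 85.3 t 0.1 j6 -10.0
-> [ 562. -324.  231.] 0.0 shift 1.576 -0.602 -0.001 turn 0.294 rows 12.1
-> [ 562. -324.  110.] 0.0 shift 0.000 0.000 0.403 turn 0.000 rows 2.9
-> [ 562. -324.   96.] 0.0 shift 0.000 0.000 0.047 turn 0.000 rows 0.3
```

Emit:
arm_command:
  steps: "0.1 -0.04 0 0;0.22 -0.08 0 0;0.34 -0.13 0 0;0.45 -0.17 0 0;0.53 -0.2 0 0"
  fingers: -1

```text
time: 0.57
tcp_pos: [286.0, -511.2, 230.9]
eef_rot: [-179.9, -0.0, 13.3]
force: [0.6, 0.6, -0.7]
finger_gap: 25.3
grasp_force: 0.0
```

Emit:
arm_command:
  steps: "0.12 -0.04 0 0;0.24 -0.09 0 0;0.36 -0.14 0 0;0.47 -0.18 0 0;0.53 -0.2 0 0"

```text
time: 0.98
tcp_pos: [427.8, -415.7, 231.1]
eef_rot: [-179.9, -0.1, 13.4]
force: [-0.3, -1.0, 0.1]
finger_gap: -0.1
grasp_force: 0.0
```

Emit:
arm_command:
  steps: "0.12 -0.04 0 0.1;0.24 -0.09 0 0.2;0.36 -0.14 0 0.294;0.47 -0.18 0 0.294;0.516 -0.202 0 0.294"

```text
time: 1.4
tcp_pos: [565.3, -321.4, 231.0]
eef_rot: [-179.9, -0.1, 0.2]
force: [0.2, 0.2, 0.5]
finger_gap: -0.1
grasp_force: 0.0
```

```bash
python3 go.py 562 -324 110 0 562 -324 96 0
```

```text
now [ 565.3 -321.4  231. ] rot [-1.799e+02 -1.000e-01  2.000e-01] F [0.2 0.2 0.5] gap -0.1 t 1.4 j6 50.0
-> [ 562. -324.  110.] 0.0 shift -0.011 0.009 0.403 turn 0.004 rows 2.9
-> [ 562. -324.   96.] 0.0 shift 0.000 0.000 0.047 turn 0.000 rows 0.3
```

Emit:
arm_command:
  steps: "-0.011 0.009 0.12 0;-0.011 0.009 0.24 0;-0.011 0.009 0.34 0;-0.011 0.009 0.4 0;-0.011 0.009 0.4 0"

```text
time: 1.82
tcp_pos: [555.3, -325.0, 106.1]
eef_rot: [-179.6, 0.5, -0.0]
force: [-0.7, 1.9, -0.4]
finger_gap: -0.5
grasp_force: 0.0
```

Emit:
arm_command:
  steps: "0 0 0.015 0;0 0 0.025 0;0 0 0.035 0;0 0 0.045 0;0 0 0.05 0"

```text
time: 2.23
tcp_pos: [559.4, -328.1, 97.8]
eef_rot: [179.9, -0.1, 0.0]
force: [-1.5, -0.5, 4.2]
finger_gap: -0.0
grasp_force: 2.2
```

Emit:
arm_command:
  steps: "0 0 0.006 0;0 0 0.011 0;0 0 0.011 0;0 0 0.011 0;0 0 0.011 0"

```text
time: 2.65
tcp_pos: [559.4, -328.1, 95.1]
eef_rot: [179.9, -0.1, 0.0]
force: [-2.3, -0.7, 9.1]
finger_gap: -0.3
grasp_force: 4.8
```

```bash
python3 - <<'E'
from h import *
cv2.imwrite('pics/top1.png',viewer.camera('top')[:,:,::-1]);s=env.sense();print(s['tcp_pos'],s['force'])
a=cv2.imread('pics/top0.png');b=cv2.imread('pics/top1.png');d=cv2.absdiff(a,b).max(2)
print(d[170:245,325:398].mean())
E
```

```text
[ 559.39164225 -328.13531891   95.06871179] [-1.85598511  0.31277762  8.86060001]
41.71780821917808
```

Emit:
arm_command:
  steps: "0 0 -0.1 0;0 0 -0.2 0;0 0 -0.3 0;0 0 -0.35 0;0 0 -0.35 0"
  fingers: 1

```text
time: 3.12
tcp_pos: [560.9, -328.6, 202.5]
eef_rot: [179.7, -0.4, 0.0]
force: [0.6, -0.7, 0.5]
finger_gap: 60.7
grasp_force: 0.0
```

Emit:
arm_command:
  steps: "-0.05 -0.12 0 0;-0.1 -0.24 0 0;-0.15 -0.36 0 0;-0.2 -0.48 0 0;-0.25 -0.6 0 0"

```text
time: 3.53
tcp_pos: [481.9, -145.1, 196.7]
eef_rot: [-179.9, 0.1, -0.1]
force: [0.3, 0.6, 0.8]
finger_gap: 85.4
grasp_force: 0.0
```

Emit:
arm_command:
  steps: "-0.05 -0.12 0 0;-0.11 -0.28 0 -0.1;-0.11 -0.28 0 -0.13;-0.11 -0.28 0 -0.13;-0.11 -0.28 0 -0.13"

```text
time: 3.95
tcp_pos: [450.9, -63.0, 197.6]
eef_rot: [180.0, -0.0, 5.9]
force: [0.4, -0.7, -0.0]
finger_gap: 85.6
grasp_force: 0.0
```

```bash
python3 - <<'E'
from h import *
s=env.sense();print(s['tcp_pos'],s['eef_rot']);m=cam('wrist');print(m['position'],m['orientation'])
a=viewer.camera('wrist');t=viewer.camera('top')
np.save('w2.npy',m,allow_pickle=True)
cv2.imwrite('pics/w2.png',a[:,:,::-1]);cv2.imwrite('pics/top2.png',t[:,:,::-1])
b=np.hstack([a,t])[:,:,::-1];cv2.imwrite('pics/c2.png',cv2.resize(b,(800,300)))
E
```

```text
[450.90750951 -62.99168107 197.6183365 ] [ 1.79977028e+02 -7.24295090e-03  5.88748759e+00]
[520.10322948 -54.16305825 340.3858508 ] [ 1.64395649e+02 -5.07360708e-02 -8.41430787e+01]
```

View pics/c2.png

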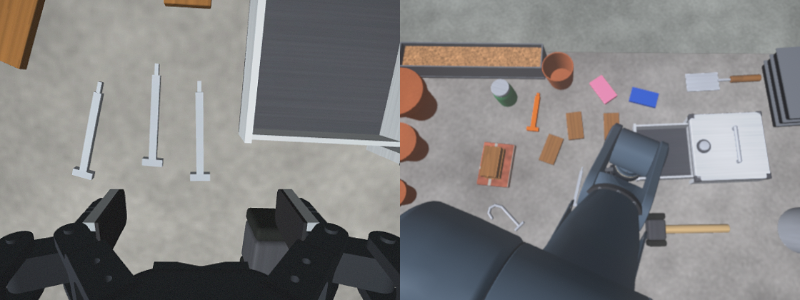

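The wrist view shows the drawer open at the right, with its white rims, and three pegs at half-scale columns 92, 155 and 200. I'll measure them with a rectified wrist view.

```bash
cat >> h.py <<'E'
def pegs(img,m,x0,x1,y0,y1,z=7,s=2,thr=175):
    "fit pegs in BGR img: component -> axis by its shank"
    a=rect(img,m,z,x0,x1,y0,y1,s);g=a.astype(int)
    mk=((g.mean(2)>thr)).astype(np.uint8); n,l,st,_=cv2.connectedComponentsWithStats(mk)
    for i in range(1,n):
        if 500*s*s<st[i,4]<4000*s*s:
            p=np.argwhere(l==i)/s; p=np.stack([x1-p[:,0],y1-p[:,1]],1)
            mu=np.median(p,0);ax=np.linalg.svd(p-p.mean(0),full_matrices=False)[2][0]
            for _ in range(5):
                t=(p-mu)@ax; lo,hi=t.min(),t.max(); nn=np.array([-ax[1],ax[0]])
                q=p[(t>lo+30)&(t<hi-30)] ; mu=q.mean(0); ax=np.linalg.svd(q-mu,full_matrices=False)[2][0]
            t=(p-mu)@ax; c=mu+ax*(t.min()+t.max())/2
            print('peg x %.1f y %.1f dir %.1f len %.1f area %d'%(*c,np.degrees(np.arctan(ax[1]/ax[0])),np.ptp(t),st[i,4]/s/s))
    return a
E
python3 - <<'E'
from h import *
m=np.load('w2.npy',allow_pickle=True).item();im=cv2.imread('pics/w2.png')
g=im.astype(int);print(im[140,280],im[140,140*1],im[60,250],im[220,250])
for t in(165,180,195): pegs(im,m,370,570,-115,160,thr=t)
cv2.imwrite('pics/r4.png',np.hstack([rect(im,m,8,360,640,-120,160,1.4),rect(im,m,52,420,700,-330,-60,1.4)]))
E
```

```text
[210 200 193] [122 117 114] [154 160 161] [159 164 165]
peg x 510.8 y -112.2 dir 1.5 len 118.7 area 605
peg x 451.7 y 0.7 dir 6.7 len 165.5 area 2504
peg x 442.7 y -61.8 dir 9.1 len 154.4 area 2120
peg x 438.5 y 88.3 dir -11.1 len 141.2 area 1567h.py:41: RuntimeWarning: Mean of empty slice.
  q=p[(t>lo+30)&(t<hi-30)] ; mu=q.mean(0); ax=np.linalg.svd(q-mu,full_matrices=False)[2][0]
  ret = um.true_divide(
Traceback (most recent call last):
  File "h.py", line 41, in pegs
    q=p[(t>lo+30)&(t<hi-30)] ; mu=q.mean(0); ax=np.linalg.svd(q-mu,full_matrices=False)[2][0]
                                                ~~~~~~~~~~~~~~~~~~~~~~~~~~~~~~~~~~~~~~~~~~^^^
IndexError: index 0 is out of bounds for axis 0 with size 0
```

```bash
sed -i "s/mk=((g.mean(2)>thr)).astype(np.uint8)/mk=((g.mean(2)>thr)\&(g[...,0]-g[...,2]>6)).astype(np.uint8)/; s/            t=(p-mu)@ax; c=/            t=(p-mu)@ax; c=/; s/if 500\*s/if 900*s/" h.py
python3 - <<'E'
from h import *
m=np.load('w2.npy',allow_pickle=True).item();im=cv2.imread('pics/w2.png')
for t in(150,165): pegs(im,m,370,570,-100,160,thr=t)
cv2.imwrite('pics/r4.png',np.hstack([rect(im,m,8,360,640,-120,160,1.4),rect(im,m,52,420,700,-330,-60,1.4)]))
E
```

```text
peg x 465.7 y 2.4 dir 0.5 len 136.6 area 1487
peg x 450.5 y -59.9 dir 6.3 len 137.2 area 1485
peg x 437.4 y 88.1 dir -11.0 len 137.7 area 1479
peg x 465.7 y 2.5 dir 0.5 len 136.6 area 1458
peg x 450.5 y -59.9 dir 6.3 len 137.2 area 1479
peg x 437.3 y 88.2 dir -11.0 len 137.5 area 1447
```

View pics/r4.png

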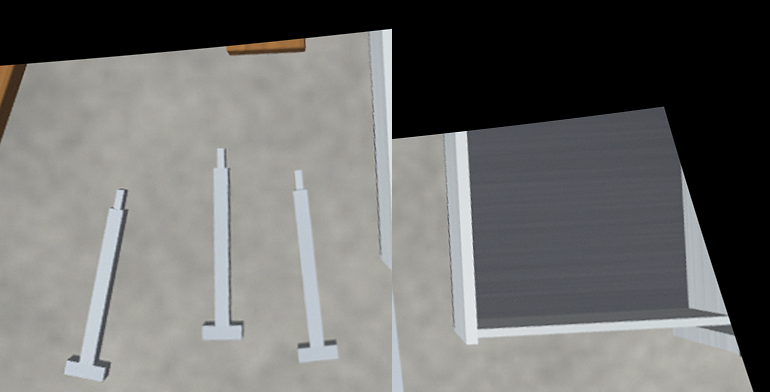

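```bash
python3 go.py 450.5 -60 60 6.3 450.5 -60 3 6.3 450.5 -60 120 6.3 557 -230 120 2.4 557 -230 14 2.4
```

```text
now [452.  -64.4 197.8] rot [ 1.799e+02 -1.000e-01  5.800e+00] F [ 0.4 -0.1  0.3] gap 85.5 t 4.0 j6 62.0
-> [450.5 -60.   60. ] 6.3 shift -0.003 -0.015 0.459 turn -0.012 rows 3.3
-> [450.5 -60.    3. ] 6.3 shift 0.000 0.000 0.190 turn 0.000 rows 1.4
-> [450.5 -60.  120. ] 6.3 shift 0.000 0.000 -0.390 turn 0.000 rows 2.8
-> [ 557. -230.  120.] 2.4 shift 0.291 0.602 -0.000 turn 0.087 rows 4.8
-> [ 557. -230.   14.] 2.4 shift 0.000 0.000 0.353 turn 0.000 rows 2.5
```

Emit:
arm_command:
  steps: "0 -0.015 0.1 -0.012;-0.003 -0.015 0.2 -0.012;-0.003 -0.015 0.3 -0.012;-0.003 -0.015 0.4 -0.012;-0.003 -0.015 0.459 -0.012"
  fingers: 0

```text
time: 4.47
tcp_pos: [449.5, -60.3, 57.5]
eef_rot: [-180.0, 0.1, 6.2]
force: [-0.2, -0.5, 0.0]
finger_gap: 42.5
grasp_force: 0.0
```

Emit:
arm_command:
  steps: "0 0 0 0;0 0 0 0;0 0 0.05 0;0 0 0.1 0;0 0 0.14 0"

```text
time: 4.88
tcp_pos: [451.3, -60.1, 19.1]
eef_rot: [179.9, -0.2, 6.3]
force: [0.6, 0.4, 0.1]
finger_gap: 43.0
grasp_force: 0.0
```

```bash
python3 go.py 450.5 -60 3 6.3
```

```text
now [451.3 -60.1  19.1] rot [179.9  -0.2   6.3] F [0.6 0.4 0.1] gap 43.0 t 4.9 j6 62.0
-> [450.5 -60.    3. ] 6.3 shift -0.003 -0.001 0.054 turn 0.000 rows 0.4
```

Emit:
arm_command:
  steps: "0 0 0.015 0;0 0 0.03 0;0 0 0.045 0;0 0 0.051 0;0 0 0.051 0"

```text
time: 5.3
tcp_pos: [449.6, -58.9, 3.3]
eef_rot: [180.0, -0.0, 6.4]
force: [-0.2, 0.1, 0.4]
finger_gap: 42.8
grasp_force: 0.0
```

Emit:
arm_command:
  steps: "0 0 0 0;0 0 0 0;0 0 0 0;0 0 0 0;0 0 0 0"
  fingers: -1
  force: 50

```text
time: 5.72
tcp_pos: [449.6, -58.8, 3.5]
eef_rot: [180.0, -0.1, 6.4]
force: [-0.6, -0.0, 5.3]
finger_gap: 8.1
grasp_force: 50.7
```

Emit:
arm_command:
  steps: "0 0 0 0;0 0 -0.05 0;0 0 -0.15 0;0 0 -0.27 0;0 0 -0.4 0"

```text
time: 6.13
tcp_pos: [448.0, -58.2, 123.3]
eef_rot: [-179.9, 0.2, 6.4]
force: [0.9, -0.1, -0.6]
finger_gap: 7.8
grasp_force: 49.9
```

```bash
python3 go.py 557 -230 120 2.4 557 -230 15 2.4
```

```text
now [448.  -58.2 123.3] rot [-179.9    0.2    6.4] F [ 0.9 -0.1 -0.6] gap 7.8 t 6.1 j6 62.0
-> [ 557. -230.  120.] 2.4 shift 0.298 0.609 0.011 turn 0.088 rows 4.9
-> [ 557. -230.   15.] 2.4 shift 0.000 0.000 0.350 turn 0.000 rows 2.5
```

Emit:
arm_command:
  steps: "0.06 0.12 0 0.04;0.12 0.24 0 0.088;0.18 0.36 0 0.088;0.24 0.48 0 0.088;0.298 0.609 0 0.088"

```text
time: 6.55
tcp_pos: [558.5, -230.6, 123.0]
eef_rot: [-180.0, 0.0, 2.4]
force: [1.5, 0.6, -1.1]
finger_gap: 8.3
grasp_force: 49.9
```

Emit:
arm_command:
  steps: "0 0 0 0;0 0 0.06 0;0 0 0.13 0;0 0 0.2 0;0 0 0.26 0"

```text
time: 6.97
tcp_pos: [557.1, -229.1, 43.4]
eef_rot: [-179.9, 0.1, 2.4]
force: [-0.8, 0.3, -2.2]
finger_gap: 8.0
grasp_force: 49.9
```

```bash
python3 go.py 557 -230 15 2.4
```

```text
now [ 557.1 -229.1   43.4] rot [-1.799e+02  1.000e-01  2.400e+00] F [-0.8  0.3 -2.2] gap 8.0 t 7.0 j6 55.0
-> [ 557. -230.   15.] 2.4 shift -0.000 0.003 0.095 turn -0.000 rows 0.7
```

Emit:
arm_command:
  steps: "0 0 0.03 0;0 0 0.06 0;0 0 0.085 0;0 0 0.095 0;0 0 0.095 0"

```text
time: 7.38
tcp_pos: [558.0, -229.6, 16.2]
eef_rot: [-180.0, 0.0, 2.4]
force: [0.2, 0.2, -0.6]
finger_gap: 8.1
grasp_force: 49.9
```

Emit:
arm_command:
  steps: "0 0 0 0;0 0 0 0;0 0 0 0;0 0 0 0;0 0 0 0"
  fingers: -0.4

```text
time: 7.8
tcp_pos: [558.4, -229.9, 17.1]
eef_rot: [180.0, -0.1, 2.4]
force: [0.4, -0.5, 0.5]
finger_gap: 25.7
grasp_force: 0.0
```

Emit:
arm_command:
  steps: "0 0 -0.05 0;0 0 -0.15 0;0 0 -0.28 0;0 0 -0.4 0;0 0 -0.4 0"

```text
time: 8.22
tcp_pos: [562.4, -232.3, 144.0]
eef_rot: [179.5, -0.7, 2.4]
force: [0.6, -0.3, -0.1]
finger_gap: 25.4
grasp_force: 0.0
```

```bash
python3 go.py 465.7 2 120 0.5 465.7 2 18 0.5; python3 - <<'E'
from h import *
m=cam('wrist');cv2.imwrite('pics/w3.png',viewer.camera('wrist')[:,:,::-1]);im=cv2.imread('pics/w3.png')
pegs(im,m,380,570,-90,130,thr=150)
E
```

```text
now [ 562.4 -232.3  144. ] rot [179.5  -0.7   2.4] F [ 0.6 -0.3 -0.1] gap 25.4 t 8.2 j6 55.0
-> [465.7   2.  120. ] 0.5 shift -0.289 -0.794 0.080 turn 0.043 rows 6.1
-> [465.7   2.   18. ] 0.5 shift 0.000 0.000 0.340 turn 0.000 rows 2.4
peg x 465.0 y 4.6 dir 0.5 len 138.1 area 1411
```

Emit:
arm_command:
  steps: "-0.03 -0.08 0 0;-0.06 -0.18 0 0;-0.09 -0.28 0 0;-0.14 -0.4 0 0;-0.18 -0.52 0 0"
  fingers: 0

```text
time: 8.68
tcp_pos: [495.5, -74.7, 135.4]
eef_rot: [-179.9, 0.1, 2.3]
force: [-0.2, 0.7, -0.2]
finger_gap: 42.8
grasp_force: 0.0
```

Emit:
arm_command:
  steps: "-0.04 -0.11 0.05 0.02;-0.07 -0.2 0.1 0.043;-0.094 -0.265 0.2 0.043;-0.094 -0.265 0.25 0.043;-0.094 -0.265 0.25 0.043"

```text
time: 9.1
tcp_pos: [462.2, 4.0, 58.5]
eef_rot: [-179.9, 0.5, 0.6]
force: [-0.3, 0.5, 0.8]
finger_gap: 42.8
grasp_force: 0.0
```

```bash
python3 go.py 465.5 3 18 0.5 465.5 3 3 0.5
```

```text
now [462.2   4.   58.5] rot [-179.9    0.5    0.6] F [-0.3  0.5  0.8] gap 42.8 t 9.1 j6 76.0
-> [465.5   3.   18. ] 0.5 shift 0.011 0.004 0.135 turn 0.003 rows 1.0
-> [465.5   3.    3. ] 0.5 shift 0.000 0.000 0.050 turn 0.000 rows 0.4
```

Emit:
arm_command:
  steps: "0.005 0.002 0.05 0;0.005 0.002 0.1 0;0.005 0.002 0.14 0;0.005 0.002 0.16 0;0.005 0.002 0.16 0"

```text
time: 9.52
tcp_pos: [467.3, 1.1, 12.7]
eef_rot: [-180.0, 0.1, 0.4]
force: [0.5, -0.2, 0.3]
finger_gap: 42.8
grasp_force: 0.0
```

Emit:
arm_command:
  steps: "0 0 0 0;0 0 0 0;0 0 0 0;0 0 0 0;0 0 0 0"

```text
time: 9.93
tcp_pos: [467.8, 1.5, 14.1]
eef_rot: [180.0, -0.1, 0.5]
force: [0.6, -0.3, 0.4]
finger_gap: 42.7
grasp_force: 0.0
```

Emit:
arm_command:
  steps: "-0.005 0 0.015 0;-0.005 0 0.03 0;-0.005 0 0.036 0;-0.005 0 0.036 0;-0.005 0 0.036 0"

```text
time: 10.35
tcp_pos: [465.8, 1.6, 2.4]
eef_rot: [-180.0, 0.0, 0.5]
force: [-0.5, -0.1, -1.1]
finger_gap: 42.8
grasp_force: 0.0
```

Emit:
arm_command:
  steps: "0 0 0 0;0 0 0 0;0 0 0 0;0 0 0 0;0 0 0 0"
  fingers: -1

```text
time: 10.77
tcp_pos: [466.1, 1.5, 2.9]
eef_rot: [180.0, -0.0, 0.5]
force: [-0.4, 0.3, 2.5]
finger_gap: 8.5
grasp_force: 50.6
```

Emit:
arm_command:
  steps: "0 0 0 0;0 0 -0.05 0;0 0 -0.15 0;0 0 -0.27 0;0 0 -0.4 0"

```text
time: 11.18
tcp_pos: [464.7, 1.8, 122.9]
eef_rot: [-179.9, 0.2, 0.5]
force: [1.3, 0.2, -0.6]
finger_gap: 8.3
grasp_force: 50.2
```

```bash
python3 go.py 557 -192 120 2.4 557 -192 15 2.4
```

```text
now [464.7   1.8 122.9] rot [-179.9    0.2    0.5] F [ 1.3  0.2 -0.6] gap 8.3 t 11.2 j6 76.0
-> [ 557. -192.  120.] 2.4 shift 0.302 0.649 0.010 turn -0.043 rows 5.1
-> [ 557. -192.   15.] 2.4 shift 0.000 0.000 0.350 turn 0.000 rows 2.5
```

Emit:
arm_command:
  steps: "0.05 0.1 0 -0.02;0.11 0.23 0 -0.043;0.17 0.36 0 -0.043;0.23 0.49 0 -0.043;0.28 0.6 0 -0.043"

```text
time: 11.6
tcp_pos: [552.0, -179.5, 122.7]
eef_rot: [-180.0, -0.0, 2.4]
force: [-0.1, 0.3, -1.0]
finger_gap: 7.7
grasp_force: 50.3
```

Emit:
arm_command:
  steps: "0.02 0.05 0 0;0.02 0.05 0 0;0.02 0.05 0.08 0;0.02 0.05 0.16 0;0.02 0.05 0.24 0"

```text
time: 12.02
tcp_pos: [557.2, -191.3, 49.9]
eef_rot: [-179.9, 0.0, 2.4]
force: [0.8, -0.6, -1.0]
finger_gap: 8.0
grasp_force: 50.3
```

Emit:
arm_command:
  steps: "0 0 0 0;0 0 0.02 0;0 0 0.04 0;0 0 0.05 0;0 0 0.05 0"

```text
time: 12.43
tcp_pos: [558.3, -192.3, 36.0]
eef_rot: [180.0, -0.0, 2.4]
force: [0.4, 0.4, -0.3]
finger_gap: 8.7
grasp_force: 50.2
```

```bash
python3 go.py 557 -192 15 2.4
```

```text
now [ 558.3 -192.3   36. ] rot [180.   -0.    2.4] F [ 0.4  0.4 -0.3] gap 8.7 t 12.4 j6 58.0
-> [ 557. -192.   15.] 2.4 shift -0.004 -0.001 0.070 turn 0.001 rows 0.5
```

Emit:
arm_command:
  steps: "0 0 0.03 0;0 0 0.05 0;0 0 0.065 0;0 0 0.07 0;0 0 0.07 0"

```text
time: 12.85
tcp_pos: [557.7, -192.3, 14.0]
eef_rot: [-180.0, 0.1, 2.4]
force: [0.2, 0.0, -1.8]
finger_gap: 8.0
grasp_force: 50.2
```

Emit:
arm_command:
  steps: "0 0 0 0;0 0 0 0;0 0 0 0;0 0 0 0;0 0 0 0"
  fingers: -0.4

```text
time: 13.27
tcp_pos: [558.3, -192.6, 15.0]
eef_rot: [180.0, -0.0, 2.4]
force: [-0.2, -0.2, -0.2]
finger_gap: 25.7
grasp_force: 0.0
```

Emit:
arm_command:
  steps: "0 0 -0.05 0;0 0 -0.15 0;0 0 -0.27 0;0 0 -0.35 0;0 0 -0.35 0"

```text
time: 13.68
tcp_pos: [561.5, -194.3, 125.3]
eef_rot: [179.7, -0.5, 2.4]
force: [-0.5, -0.0, 0.1]
finger_gap: 25.7
grasp_force: 0.0
```

Emit:
arm_command:
  steps: "-0.04 -0.1 0 0;-0.09 -0.22 0 0;-0.14 -0.35 0 0;-0.19 -0.48 0 0;-0.22 -0.55 0 0"
  fingers: 0

```text
time: 14.1
tcp_pos: [481.2, -26.8, 119.1]
eef_rot: [-179.9, 0.3, 2.5]
force: [-0.3, 0.9, 0.1]
finger_gap: 42.9
grasp_force: 0.0
```

Emit:
arm_command:
  steps: "-0.04 -0.1 0 0.1;-0.08 -0.19 0 0.2;-0.08 -0.19 0 0.3;-0.08 -0.19 0 0.3;-0.08 -0.19 0 0.3"

```text
time: 14.52
tcp_pos: [459.2, 25.6, 119.6]
eef_rot: [180.0, -0.0, -10.9]
force: [0.8, -1.0, 0.7]
finger_gap: 42.2
grasp_force: 0.0
```

```bash
python3 go.py 437.5 88 60 -11; python3 - <<'E'
from h import *
m=cam('wrist');cv2.imwrite('pics/w4.png',viewer.camera('wrist')[:,:,::-1]);im=cv2.imread('pics/w4.png')
pegs(im,m,360,570,-90,170,thr=150)
t=viewer.camera('top')[:,:,::-1];cv2.imwrite('pics/top4.png',t)
cv2.imwrite('pics/r5.png',rect(t,cam('top'),14,420,700,-330,-60,2))
E
```

```text
now [459.2  25.6 119.6] rot [180.   -0.  -10.9] F [ 0.8 -1.   0.7] gap 42.2 t 14.5 j6 90.0
-> [437.5  88.   60. ] -11.0 shift -0.110 -0.191 0.199 turn 0.002 rows 2.1
```

View pics/r5.png

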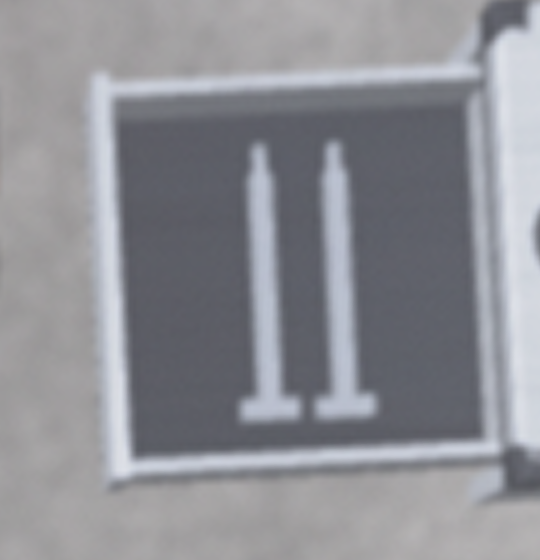

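The rectified view shows the open drawer with two pegs lying square inside, at columns 260 and 340. Next is the third peg.

Emit:
arm_command:
  steps: "-0.05 -0.09 -0.05 0;-0.11 -0.191 -0.1 0;-0.11 -0.191 -0.15 0;-0.11 -0.191 -0.2 0;-0.11 -0.191 -0.2 0"

```text
time: 15.03
tcp_pos: [439.8, 87.9, 181.9]
eef_rot: [-180.0, -0.4, -11.0]
force: [0.6, 0.7, 0.1]
finger_gap: 42.6
grasp_force: 0.0
```

```bash
python3 - <<'E'
from h import *
m=cam('wrist');cv2.imwrite('pics/w5.png',viewer.camera('wrist')[:,:,::-1]);im=cv2.imread('pics/w5.png')
pegs(im,m,350,570,-60,220,thr=150)
E
python3 go.py 437.5 88 20 -11
```

```text
peg x 437.4 y 86.9 dir -11.1 len 137.2 area 1492
now [439.2  87.6 180.8] rot [-180.    -0.2  -11.1] F [ 0.   0.2 -0.5] gap 42.8 t 15.1 j6 98.0
-> [437.5  88.   20. ] -11.0 shift -0.006 -0.000 0.536 turn -0.002 rows 3.9
```

Unmoved; grasp it.

Emit:
arm_command:
  steps: "-0.004 0 0.1 0;-0.004 0 0.22 0;-0.004 0 0.34 0;-0.004 0 0.46 0;-0.004 0 0.53 0"

```text
time: 15.5
tcp_pos: [435.0, 87.4, 17.1]
eef_rot: [180.0, 0.2, -11.2]
force: [1.3, 0.1, -0.0]
finger_gap: 42.7
grasp_force: 0.0
```

Emit:
arm_command:
  steps: "0 0 0 0;0 0 0 0;0 0 0 0;0 0 0 0;0 0 0 0"

```text
time: 15.92
tcp_pos: [437.4, 88.1, 22.1]
eef_rot: [-180.0, -0.2, -11.1]
force: [-0.5, -0.1, -0.6]
finger_gap: 43.0
grasp_force: 0.0
```

```bash
python3 go.py 437.5 87.5 3 -11
```

```text
now [437.4  88.1  22.1] rot [-180.    -0.2  -11.1] F [-0.5 -0.1 -0.6] gap 43.0 t 15.9 j6 98.0
-> [437.5  87.5   3. ] -11.0 shift 0.001 0.002 0.064 turn -0.002 rows 0.5
```

Emit:
arm_command:
  steps: "0 0 0.02 0;0 0 0.04 0;0 0 0.058 0;0 0 0.063 0;0 0 0.063 0"

```text
time: 16.33
tcp_pos: [435.9, 88.3, 1.2]
eef_rot: [180.0, 0.1, -11.1]
force: [0.7, -1.1, -0.8]
finger_gap: 42.5
grasp_force: 0.0
```

Emit:
arm_command:
  steps: "0 0 0 0;0 0 0 0;0 0 0 0;0 0 0 0;0 0 0 0"
  fingers: -1

```text
time: 16.75
tcp_pos: [436.3, 88.3, 2.0]
eef_rot: [-180.0, -0.0, -11.1]
force: [-0.7, 0.0, 1.3]
finger_gap: 7.9
grasp_force: 50.3
```

Emit:
arm_command:
  steps: "0 0 0 0;0 0 -0.05 0;0 0 -0.15 0;0 0 -0.27 0;0 0 -0.4 0"

```text
time: 17.17
tcp_pos: [435.1, 88.3, 122.1]
eef_rot: [180.0, 0.2, -11.1]
force: [2.2, -0.1, -1.1]
finger_gap: 8.2
grasp_force: 50.0
```

```bash
python3 go.py 557 -154 120 2.4 557 -154 15 2.4
```

```text
now [435.1  88.3 122.1] rot [180.    0.2 -11.1] F [ 2.2 -0.1 -1.1] gap 8.2 t 17.2 j6 98.0
-> [ 557. -154.  120.] 2.4 shift 0.554 0.714 0.007 turn -0.300 rows 6.5
-> [ 557. -154.   15.] 2.4 shift 0.000 0.000 0.350 turn 0.000 rows 2.5
```

Emit:
arm_command:
  steps: "0.05 0.06 0 0;0.1 0.13 0 0;0.16 0.2 0 0;0.22 0.28 0 0;0.277 0.357 0 0"

```text
time: 17.58
tcp_pos: [497.7, -33.9, 121.9]
eef_rot: [-180.0, -0.0, -11.1]
force: [-0.3, 0.9, -0.6]
finger_gap: 7.9
grasp_force: 50.0
```

Emit:
arm_command:
  steps: "0.06 0.08 0 -0.07;0.12 0.15 0 -0.15;0.18 0.23 0 -0.22;0.24 0.31 0 -0.3;0.277 0.357 0 -0.3"

```text
time: 18.0
tcp_pos: [559.8, -157.0, 121.7]
eef_rot: [179.9, -0.1, 2.4]
force: [0.5, 0.2, -1.1]
finger_gap: 7.9
grasp_force: 50.0
```

Emit:
arm_command:
  steps: "0 0 0 0;0 0 0.07 0;0 0 0.14 0;0 0 0.2 0;0 0 0.25 0"

```text
time: 18.42
tcp_pos: [556.8, -152.6, 45.2]
eef_rot: [-179.9, 0.1, 2.4]
force: [-0.3, -0.0, -0.4]
finger_gap: 8.0
grasp_force: 50.0
```

Emit:
arm_command:
  steps: "0 0 0.01 0;0 0 0.02 0;0 0 0.03 0;0 0 0.03 0;0 0 0.03 0"

```text
time: 18.83
tcp_pos: [558.7, -153.9, 38.6]
eef_rot: [180.0, -0.1, 2.4]
force: [0.4, 0.5, -0.8]
finger_gap: 8.2
grasp_force: 50.0
```

```bash
python3 go.py 557 -154 14 2.4
```

```text
now [ 558.7 -153.9   38.6] rot [ 1.8e+02 -1.0e-01  2.4e+00] F [ 0.4  0.5 -0.8] gap 8.2 t 18.8 j6 61.0
-> [ 557. -154.   14.] 2.4 shift -0.006 0.000 0.082 turn 0.001 rows 0.6
```

Emit:
arm_command:
  steps: "0 0 0.03 0;0 0 0.05 0;0 0 0.07 0;0 0 0.08 0;0 0 0.08 0"

```text
time: 19.25
tcp_pos: [557.6, -153.5, 12.7]
eef_rot: [-179.9, 0.1, 2.4]
force: [-0.4, 0.2, -0.9]
finger_gap: 8.3
grasp_force: 50.0
```

Emit:
arm_command:
  steps: "0 0 0 0;0 0 0 0;0 0 0 0;0 0 0 0;0 0 0 0"
  fingers: -0.4

```text
time: 19.67
tcp_pos: [558.5, -153.9, 14.1]
eef_rot: [180.0, -0.0, 2.4]
force: [-0.3, -0.2, -0.5]
finger_gap: 25.8
grasp_force: 0.1
```

Emit:
arm_command:
  steps: "0 0 -0.05 0;0 0 -0.15 0;0 0 -0.27 0;0 0 -0.35 0;0 0 -0.35 0"

```text
time: 20.08
tcp_pos: [561.7, -155.3, 124.2]
eef_rot: [179.7, -0.6, 2.4]
force: [1.1, -0.4, 0.5]
finger_gap: 25.5
grasp_force: 0.0
```

Emit:
arm_command:
  steps: "-0.01 -0.08 0 0;-0.03 -0.18 0 0;-0.03 -0.28 0 0;-0.03 -0.35 0 0;-0.03 -0.35 0 0"
  fingers: -1

```text
time: 20.5
tcp_pos: [542.7, -45.2, 118.2]
eef_rot: [-179.9, 0.2, 2.6]
force: [-0.6, -0.4, 0.1]
finger_gap: 0.1
grasp_force: 0.0
```

```bash
python3 - <<'E'
from h import *
t=viewer.camera('top')[:,:,::-1];w=viewer.camera('wrist')[:,:,::-1]
cv2.imwrite('pics/top6.png',t)
a=rect(t,cam('top'),14,420,700,-330,-60,1.4)
cv2.imwrite('pics/r6.png',np.hstack([a,cv2.resize(w,(int(560*a.shape[0]/420),a.shape[0]))])[:,:800])
E
python3 go.py 553 -55 35 2.4
```

```text
now [544.6 -48.6 118.5] rot [180.    0.    2.5] F [ 0.6 -0.5  0.5] gap -0.2 t 20.6 j6 71.0
-> [553. -55.  35.] 2.4 shift 0.027 0.023 0.278 turn 0.003 rows 2.0
```

View pics/r6.png

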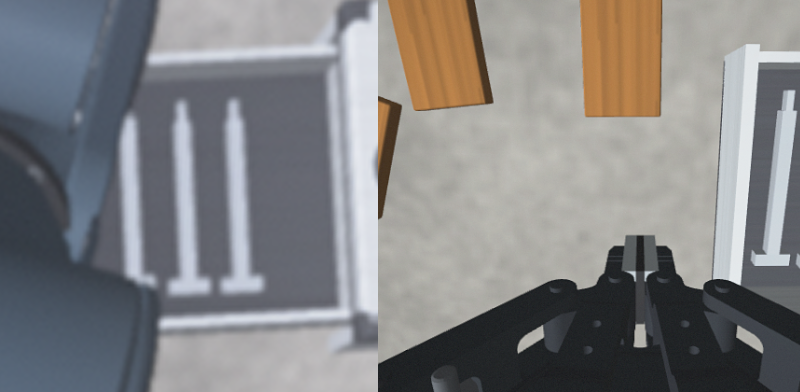

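The image shows all three pegs lying in the drawer. I'll turn the tool 90° so the narrow side leads, then push.

Emit:
arm_command:
  steps: "0 0 0 -0.15;0 0 0 -0.3;0 0 0 -0.45;0 0 0 -0.6;0 0 0 -0.7"

```text
time: 21.02
tcp_pos: [545.2, -50.9, 118.6]
eef_rot: [180.0, -0.0, 34.1]
force: [0.0, -0.1, 0.4]
finger_gap: 0.1
grasp_force: 0.0
```

Emit:
arm_command:
  steps: "0 0 0 -0.15;0 0 0 -0.3;0 0 0 -0.45;0 0 0 -0.6;0 0 0 -0.7"

```text
time: 21.43
tcp_pos: [545.2, -50.9, 118.5]
eef_rot: [180.0, 0.0, 65.6]
force: [0.8, 0.1, 0.2]
finger_gap: 0.0
grasp_force: 0.0
```

Emit:
arm_command:
  steps: "0 0 0 -0.15;0 0 0 -0.3;0 0 0 -0.45;0 0 0 -0.6;0 0 0 -0.6"

```text
time: 21.85
tcp_pos: [545.2, -50.8, 118.5]
eef_rot: [180.0, 0.0, 92.4]
force: [0.1, -0.6, 0.3]
finger_gap: 0.1
grasp_force: 0.0
```

```bash
python3 go.py 551 -60 100 92.4 551 -60 42 92.4 553 -100 42 92.4
```

```text
now [545.2 -50.8 118.5] rot [180.    0.   92.4] F [ 0.1 -0.6  0.3] gap 0.1 t 21.9 j6 -19.0
-> [551. -60. 100.] 92.4 shift -0.031 0.018 0.062 turn 0.001 rows 0.5
-> [551. -60.  42.] 92.4 shift 0.000 0.000 0.193 turn 0.000 rows 1.4
-> [ 553. -100.   42.] 92.4 shift -0.133 0.001 -0.000 turn 0.000 rows 1.0
```

Emit:
arm_command:
  steps: "-0.015 0.01 0.08 0;-0.031 0.018 0.16 0;-0.031 0.018 0.22 0;-0.031 0.018 0.255 0;-0.031 0.018 0.255 0"

```text
time: 22.27
tcp_pos: [549.1, -58.7, 40.0]
eef_rot: [-179.7, -0.1, 92.2]
force: [0.7, -0.0, 0.2]
finger_gap: 0.2
grasp_force: 0.0
```

Emit:
arm_command:
  steps: "-0.03 0 0 0;-0.06 0 0 0;-0.09 0 0 0;-0.12 0 0 0;-0.15 0 0 0"

```text
time: 22.68
tcp_pos: [553.3, -104.4, 43.3]
eef_rot: [179.9, 0.0, 92.3]
force: [1.9, 2.5, 1.5]
finger_gap: 0.3
grasp_force: 1.4
```

Emit:
arm_command:
  steps: "-0.03 0 0 0;-0.06 0 0 0;-0.09 0 0 0;-0.12 0 0 0;-0.15 0 0 0"

```text
time: 23.1
tcp_pos: [554.6, -149.1, 42.4]
eef_rot: [180.0, -0.0, 92.4]
force: [1.1, 2.6, 3.0]
finger_gap: 0.1
grasp_force: 1.5
```

Emit:
arm_command:
  steps: "-0.03 0 0 0;-0.06 0 0 0;-0.09 0 0 0;-0.12 0 0 0;-0.15 0 0 0"

```text
time: 23.52
tcp_pos: [556.5, -194.1, 42.2]
eef_rot: [180.0, -0.0, 92.4]
force: [1.5, 2.9, 1.6]
finger_gap: 0.3
grasp_force: 1.6
```

```bash
python3 go.py 561 -284 42 92.4
```

```text
now [ 556.5 -194.1   42.2] rot [180.   -0.   92.4] F [1.5 2.9 1.6] gap 0.3 t 23.5 j6 -33.0
-> [ 561. -284.   42.] 92.4 shift -0.300 0.002 0.001 turn 0.000 rows 2.2
```

Emit:
arm_command:
  steps: "-0.03 0 0 0;-0.06 0 0 0;-0.09 0 0 0;-0.12 0 0 0;-0.15 0 0 0"

```text
time: 23.93
tcp_pos: [558.2, -238.9, 42.2]
eef_rot: [-180.0, -0.0, 92.4]
force: [3.0, 4.9, 0.5]
finger_gap: 0.4
grasp_force: 1.7
```

Emit:
arm_command:
  steps: "-0.03 0 0 0;-0.05 0 0 0;-0.07 0 0 0;-0.09 0 0 0;-0.11 0 0 0"

```text
time: 24.35
tcp_pos: [559.3, -268.9, 42.2]
eef_rot: [-180.0, -0.3, 92.3]
force: [4.9, 12.2, 4.0]
finger_gap: 0.0
grasp_force: 6.1
```

Emit:
arm_command:
  steps: "-0.01 0 0 0;-0.015 0 0 0;-0.02 0 0 0;-0.025 0 0 0;-0.03 0 0 0"

```text
time: 24.77
tcp_pos: [559.3, -279.5, 42.1]
eef_rot: [-179.9, -0.1, 92.4]
force: [1.8, 7.9, 2.5]
finger_gap: -0.3
grasp_force: 0.0
```

Emit:
arm_command:
  steps: "-0.006 0 0 0;-0.01 0 0 0;-0.015 0 0 0;-0.015 0 0 0;-0.015 0 0 0"

```text
time: 25.18
tcp_pos: [559.2, -279.4, 42.2]
eef_rot: [-179.8, -0.5, 92.4]
force: [2.5, 14.9, 4.7]
finger_gap: -0.2
grasp_force: 0.0
```

Emit:
arm_command:
  steps: "0.05 0 0 0;0.12 0 0 0;0.2 0 -0.1 0;0.25 0 -0.2 0;0.3 0 -0.3 0"

```text
time: 25.6
tcp_pos: [555.2, -193.8, 132.4]
eef_rot: [-179.8, -0.0, 92.5]
force: [1.2, -0.3, 0.7]
finger_gap: -0.2
grasp_force: 0.0
```

Emit:
arm_command:
  steps: "0.1 -0.05 0 0.15;0.2 -0.1 0 0.3;0.3 -0.1 0 0.45;0.4 -0.1 0 0.6;0.5 -0.1 0 0.7"
  fingers: 1

```text
time: 26.02
tcp_pos: [519.5, -45.6, 132.6]
eef_rot: [179.9, 0.1, 60.6]
force: [1.1, 0.7, -0.4]
finger_gap: 60.4
grasp_force: 0.0
```

```bash
python3 - <<'E'
from h import *
t=viewer.camera('top')[:,:,::-1];cv2.imwrite('pics/top7.png',t);a=cv2.imread('pics/top0.png')
cv2.imwrite('pics/c7.png',np.vstack([np.hstack([cv2.resize(x[140:270,300:530],None,fx=1.7,fy=1.7,interpolation=3) for x in(a,t)]),cv2.resize(t,(782,586))[150:430]]))
E
python3 go.py 652 -28 150 2.4 652 -28 20 2.4
```

```text
now [517.6 -40.3 132.3] rot [-179.8   -0.    60.7] F [-2.   2.5 -0.1] gap 67.4 t 26.1 j6 12.0
-> [652. -28. 150.] 2.4 shift 0.255 0.370 -0.059 turn 1.295 rows 8.1
-> [652. -28.  20.] 2.4 shift 0.000 0.000 0.433 turn 0.000 rows 3.1
```

View pics/c7.png

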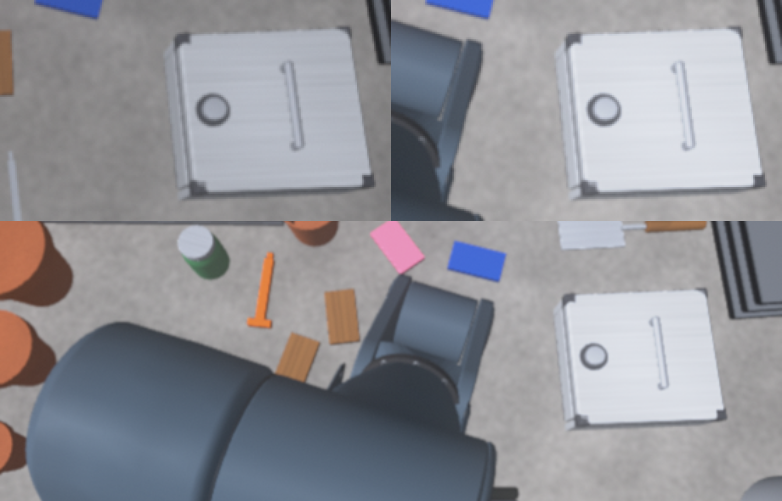

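The drawer stays shut, matching the starting view. On to the boards.

Emit:
arm_command:
  steps: "0.06 0.08 -0.02 0.15;0.12 0.17 -0.04 0.3;0.18 0.26 -0.059 0.45;0.24 0.35 -0.059 0.6;0.255 0.37 -0.059 0.7"

```text
time: 26.48
tcp_pos: [660.2, -34.3, 151.1]
eef_rot: [179.6, -0.3, 29.2]
force: [0.5, -1.2, -0.2]
finger_gap: 85.4
grasp_force: 0.0
```

Emit:
arm_command:
  steps: "0 0 0 0.15;0 0 0 0.3;0 0 0 0.45;0 0 0 0.595;0 0 0 0.595"

```text
time: 26.9
tcp_pos: [654.0, -34.0, 149.7]
eef_rot: [179.9, 0.0, 2.6]
force: [-0.3, 0.2, 0.2]
finger_gap: 85.4
grasp_force: 0.0
```

```bash
cat >> h.py <<'E'
def boards(im,m,x0,x1,y0,y1,z=14,s=2):
    a=rect(im,m,z,x0,x1,y0,y1,s);hsv=cv2.cvtColor(a,cv2.COLOR_BGR2HSV)
    comps((hsv[...,1]>90)&(hsv[...,0]<20)&(hsv[...,2]>70),x1,y1,s,1500); return a
E
python3 go.py 652 -28 20 2.4; python3 - <<'E'
from h import *
m=cam('wrist');im=np.ascontiguousarray(viewer.camera('wrist')[:,:,::-1]);cv2.imwrite('pics/w8.png',im)
boards(im,m,560,760,-110,170)
E
```

```text
now [654.  -34.  149.7] rot [179.9   0.    2.6] F [-0.3  0.2  0.2] gap 85.4 t 26.9 j6 75.0
-> [652. -28.  20.] 2.4 shift -0.006 -0.020 0.432 turn 0.004 rows 3.1
x 655.2 y 103.6 size 99.3 56.1 dir 7.7 area 5505.25
x 654.0 y -27.5 size 99.7 55.4 dir 2.6 area 5504.5
```

Emit:
arm_command:
  steps: "-0.003 -0.02 0.1 0;-0.003 -0.02 0.2 0;-0.003 -0.02 0.3 0;-0.003 -0.02 0.39 0;-0.003 -0.02 0.43 0"

```text
time: 27.37
tcp_pos: [650.5, -27.2, 17.3]
eef_rot: [-179.9, 0.3, 2.8]
force: [-0.0, 0.5, -0.0]
finger_gap: 85.0
grasp_force: 0.0
```

Emit:
arm_command:
  steps: "0 0 0 0;0 0 0 0;0 0 0.02 0;0 0 0.04 0;0 0 0.053 0"

```text
time: 27.78
tcp_pos: [654.0, -27.5, 6.1]
eef_rot: [180.0, -0.1, 2.7]
force: [-0.8, -0.4, -0.2]
finger_gap: 85.2
grasp_force: 0.0
```

```bash
python3 go.py 653 -28 0 2.6
```

```text
now [654.  -27.5   6.1] rot [ 1.8e+02 -1.0e-01  2.7e+00] F [-0.8 -0.4 -0.2] gap 85.2 t 27.8 j6 75.0
-> [653. -28.   0.] 2.6 shift -0.003 0.001 0.020 turn 0.002 rows 0.1
```

Emit:
arm_command:
  steps: "-0.003 0.001 0.008 0;-0.003 0.001 0.014 0;-0.003 0.001 0.014 0;-0.003 0.001 0.014 0;-0.003 0.001 0.014 0"

```text
time: 28.2
tcp_pos: [652.4, -27.7, 1.1]
eef_rot: [180.0, -0.0, 2.6]
force: [0.6, 0.2, -0.2]
finger_gap: 85.8
grasp_force: 0.0
```

Emit:
arm_command:
  steps: "0 0 0 0;0 0 0 0;0 0 0 0;0 0 0 0;0 0 0 0"
  fingers: -1

```text
time: 28.62
tcp_pos: [652.7, -27.8, 1.5]
eef_rot: [180.0, -0.1, 2.6]
force: [0.1, -0.5, 3.9]
finger_gap: 54.4
grasp_force: 54.1
```

Emit:
arm_command:
  steps: "0 0 0 0;0 0 -0.05 0;0 0 -0.15 0;0 0 -0.27 0;0 0 -0.4 0"

```text
time: 29.03
tcp_pos: [650.4, -27.2, 120.8]
eef_rot: [-179.9, 0.3, 2.6]
force: [0.9, -0.3, -2.5]
finger_gap: 54.4
grasp_force: 53.6
```

```bash
python3 go.py 508.5 370 140 -4.8; python3 - <<'E'
from h import *
print(env.sense()['tcp_pos'])
m=cam('wrist');im=np.ascontiguousarray(viewer.camera('wrist')[:,:,::-1]);cv2.imwrite('pics/w9.png',im)
E
```

```text
now [650.4 -27.2 120.8] rot [-179.9    0.3    2.6] F [ 0.9 -0.3 -2.5] gap 54.4 t 29.0 j6 75.0
-> [508.5 370.  140. ] -4.8 shift -0.411 -1.344 -0.064 turn 0.165 rows 10.1
[650.36955524 -27.21402224 120.83964881]
```

View pics/w9.png

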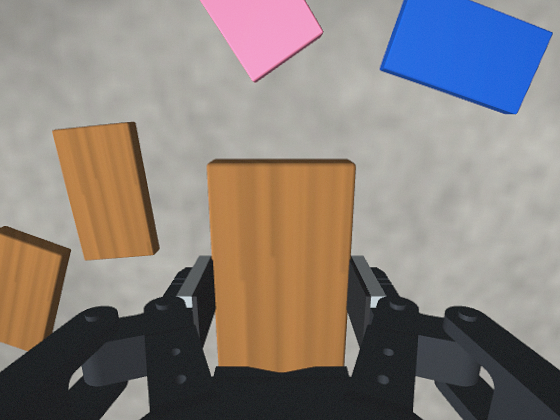

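The board is held level, centred between the fingers. I'll carry it to the pile.

Emit:
arm_command:
  steps: "-0.02 -0.07 -0.02 0;-0.05 -0.17 -0.04 0;-0.09 -0.29 -0.06 0;-0.12 -0.4 -0.08 0;-0.16 -0.52 -0.08 0"

```text
time: 29.5
tcp_pos: [597.3, 126.9, 146.5]
eef_rot: [180.0, -0.2, 2.6]
force: [0.5, -0.8, -0.5]
finger_gap: 54.3
grasp_force: 53.6
```

Emit:
arm_command:
  steps: "-0.03 -0.12 0 0;-0.07 -0.23 0 0;-0.1 -0.34 0 0;-0.13 -0.44 0 0;-0.16 -0.52 0 0"

```text
time: 29.92
tcp_pos: [540.4, 281.9, 145.2]
eef_rot: [-180.0, 0.0, 2.7]
force: [0.0, -0.4, -1.5]
finger_gap: 54.5
grasp_force: 53.6
```

Emit:
arm_command:
  steps: "-0.02 -0.08 0 0.05;-0.045 -0.15 0 0.1;-0.07 -0.22 0 0.165;-0.09 -0.28 0 0.165;-0.091 -0.304 0 0.165"

```text
time: 30.33
tcp_pos: [508.2, 371.6, 145.0]
eef_rot: [-180.0, 0.1, -4.6]
force: [-0.4, -0.5, -1.7]
finger_gap: 54.3
grasp_force: 53.6
```

```bash
python3 go.py 508.5 370 100 -4.8; python3 - <<'E'
from h import *
s=env.sense();m=cam('wrist');im=np.ascontiguousarray(viewer.camera('wrist')[:,:,::-1]);cv2.imwrite('pics/w10.png',im);np.save('w10.npy',m,allow_pickle=True)
cv2.imwrite('pics/top10.png',viewer.camera('top')[:,:,::-1]);sc=viewer.camera('scene')[:,:,::-1];cv2.imwrite('pics/sc10.png',sc)
o=np.zeros((420,800,3),np.uint8);o[:,:480]=im[:,40:520];o[:400,480:]=cv2.resize(sc[100:220,340:436],(320,400),interpolation=3);cv2.imwrite('pics/c10.png',o)
E
```

```text
now [508.2 371.6 145. ] rot [-1.8e+02  1.0e-01 -4.6e+00] F [-0.4 -0.5 -1.7] gap 54.3 t 30.3 j6 121.0
-> [508.5 370.  100. ] -4.8 shift 0.002 0.005 0.150 turn 0.004 rows 1.1
```

View pics/c10.png

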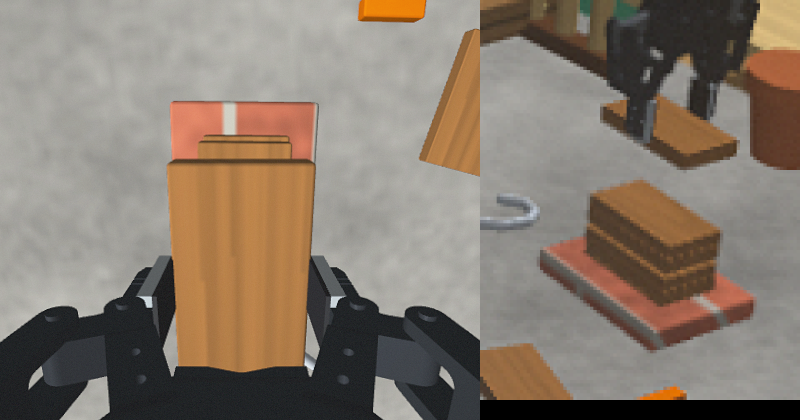

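The wrist view shows the board aligned with the paver and pile. The pile's far top edge runs at columns 238–331, row 141, and the paver's far edge at columns 211–358, row 102. I'll check their positions.

```bash
python3 - <<'E'
from h import *
m=np.load('w10.npy',allow_pickle=True).item()
for z in(62,72,76):
    p=onplane(m,np.array([[239,141.],[331,141.]]),z);print(z,p.round(1)[:,:2],np.linalg.norm(p[0]-p[1]))
p=onplane(m,np.array([[212,102.],[358.,103]]),20);print(p.round(1),p.mean(0),np.linalg.norm(p[0]-p[1]))
c=p.mean(0);d=p[0]-p[1];d/=np.linalg.norm(d);n=np.array([d[1],-d[0],0]);print('paver centre',c-75*n if n[0]>0 else c+75*n,'yaw',np.degrees(np.arctan2(n[1],n[0])))
# held board: bottom plane z=143..; top z=157
q=onplane(m,np.array([[208,164.],[354,162]]),157.5);print('held',q.round(1),np.linalg.norm(q[0]-q[1]));c=q.mean(0);th=np.radians(-4.7);print('held centre',c-50*np.array([np.cos(th),np.sin(th),0]))
E
```

```text
62 [[561.6 395.6]
 [556.9 337.7]] 58.010139110124705
72 [[562.3 394.3]
 [557.8 339.1]] 55.4390144291916
76 [[562.6 393.8]
 [558.2 339.6]] 54.41056455681839
[[588.1 417.2  20. ]
 [578.8 311.2  20. ]] [583.46898906 364.22344294  20.        ] 106.37979843110965
paver centre [508.75620462 370.78086943  20.        ] yaw -5.015909338679857
held [[561.  396.2 157.5]
 [557.4 342.4 157.5]] 54.00433635830677
held centre [509.38723125 373.39745244 157.5       ]
```

Emit:
arm_command:
  steps: "0.002 0.005 0.05 0.004;0.002 0.005 0.1 0.004;0.002 0.005 0.15 0.004;0.002 0.005 0.19 0.004;0.002 0.005 0.2 0.004"

```text
time: 30.9
tcp_pos: [510.2, 365.9, 82.7]
eef_rot: [179.9, 0.2, -5.1]
force: [0.5, 0.3, -0.9]
finger_gap: 54.2
grasp_force: 53.6
```

Emit:
arm_command:
  steps: "0 0 0 0;0 0 0.004 0;0 0 0.008 0;0 0 0.012 0;0 0 0.016 0"

```text
time: 31.32
tcp_pos: [511.3, 368.1, 80.8]
eef_rot: [-180.0, -0.1, -4.9]
force: [0.1, 1.0, -2.0]
finger_gap: 54.6
grasp_force: 53.6
```

Emit:
arm_command:
  steps: "-0.003 -0.003 0.004 0;-0.006 -0.003 0.008 0;-0.006 -0.003 0.011 0;-0.006 -0.003 0.014 0;-0.006 -0.003 0.014 0"

```text
time: 31.73
tcp_pos: [509.9, 369.3, 78.6]
eef_rot: [-180.0, -0.1, -4.9]
force: [-2.4, -1.5, 10.8]
finger_gap: 54.1
grasp_force: 55.0
```

Emit:
arm_command:
  steps: "0 0 0.003 0;0 0 0.005 0;0 0 0.007 0;0 0 0.009 0;0 0 0.009 0"

```text
time: 32.15
tcp_pos: [509.9, 369.3, 78.5]
eef_rot: [-179.9, -0.2, -4.9]
force: [-5.5, -3.7, 25.4]
finger_gap: 54.5
grasp_force: 56.4
```

Emit:
arm_command:
  steps: "0 0 -0.005 0;0 0 -0.01 0;0 0 -0.012 0;0 0 -0.012 0;0 0 -0.012 0"

```text
time: 32.57
tcp_pos: [509.9, 369.3, 78.6]
eef_rot: [-180.0, -0.1, -4.9]
force: [-1.3, -1.5, 10.1]
finger_gap: 54.2
grasp_force: 54.8
```

Emit:
arm_command:
  steps: "0 0 0 0;0 0 0 0;0 0 0 0;0 0 0 0;0 0 0 0"
  fingers: 0.6

```text
time: 32.98
tcp_pos: [508.9, 368.9, 76.4]
eef_rot: [180.0, 0.0, -5.0]
force: [0.3, -0.3, 0.7]
finger_gap: 68.5
grasp_force: 0.0
```

Emit:
arm_command:
  steps: "0 0 -0.05 0;0 0 -0.12 0;0 0 -0.2 0;0 0 -0.3 0;0 0 -0.4 0"
  fingers: 1

```text
time: 33.4
tcp_pos: [508.5, 368.7, 197.1]
eef_rot: [179.9, 0.1, -5.0]
force: [0.4, 0.2, -0.0]
finger_gap: 85.2
grasp_force: 0.0
```

```bash
python3 - <<'E'
from h import *
s=env.sense();m=cam('wrist');im=np.ascontiguousarray(viewer.camera('wrist')[:,:,::-1]);cv2.imwrite('pics/w11.png',im)
boards(im,m,440,600,290,450,z=90)
boards(im,m,500,760,60,260,z=14)
E
python3 go.py 654 103.5 150 7.7
```

```text
x 522.2 y 371.6 size 82.7 122.1 dir 174.9 area 9636.25
x 567.8 y 187.3 size 60.8 99.5 dir 161.4 area 5984.25
now [512.3 370.7 204.3] rot [-179.7   -0.5   -4.9] F [0.7 0.4 2.9] gap 85.3 t 33.5 j6 121.0
-> [654.  103.5 150. ] 7.7 shift 0.547 0.847 0.181 turn -0.281 rows 7.4
```

```bash
python3 go.py 567 185 120 -18.6
```

```text
now [512.3 370.7 204.3] rot [-179.7   -0.5   -4.9] F [0.7 0.4 2.9] gap 85.3 t 33.5 j6 121.0
-> [567. 185. 120.] -18.6 shift 0.235 0.601 0.281 turn 0.304 rows 5.1
```

Emit:
arm_command:
  steps: "0.04 0.12 0 0;0.09 0.25 0.03 0.07;0.14 0.37 0.09 0.15;0.19 0.49 0.16 0.22;0.235 0.59 0.22 0.3"

```text
time: 33.87
tcp_pos: [564.3, 185.7, 130.9]
eef_rot: [-180.0, -0.1, -18.6]
force: [1.1, -0.0, -0.2]
finger_gap: 85.7
grasp_force: 0.0
```

Emit:
arm_command:
  steps: "0 0 0 0;0 0 0 0;0 0 0 0;0 0 0 0;0 0 0 0"

```text
time: 34.28
tcp_pos: [563.8, 188.7, 131.9]
eef_rot: [-180.0, -0.1, -18.3]
force: [-0.4, 0.2, 0.8]
finger_gap: 85.6
grasp_force: 0.0
```

```bash
python3 - <<'E'
from h import *
s=env.sense();m=cam('wrist');im=np.ascontiguousarray(viewer.camera('wrist')[:,:,::-1]);cv2.imwrite('pics/w12.png',im)
boards(im,m,490,740,40,260,z=14)
E
python3 go.py 567 185 20 -18.6
```

```text
x 683.8 y 244.8 size 30.5 103.5 dir 0.0 area 2210.5
x 652.8 y 105.0 size 95.7 57.2 dir 7.7 area 4672.25
x 567.6 y 184.5 size 55.4 99.6 dir 161.3 area 5501.5
now [563.8 188.7 132. ] rot [-1.80e+02 -1.00e-01 -1.83e+01] F [0.3 0.1 0.2] gap 85.5 t 34.3 j6 116.0
-> [567. 185.  20.] -18.6 shift 0.014 0.008 0.373 turn 0.006 rows 2.7
```

Emit:
arm_command:
  steps: "0.014 0.008 0.1 0.006;0.014 0.008 0.2 0.006;0.014 0.008 0.3 0.006;0.014 0.008 0.36 0.006;0.014 0.008 0.37 0.006"

```text
time: 34.75
tcp_pos: [564.5, 184.3, 17.2]
eef_rot: [179.9, 0.3, -18.6]
force: [-0.1, -0.6, 0.2]
finger_gap: 85.7
grasp_force: 0.0
```

Emit:
arm_command:
  steps: "0 0 0 0;0 0 0 0;0 0 0.02 0;0 0 0.04 0;0 0 0.05 0"

```text
time: 35.17
tcp_pos: [567.5, 183.7, 5.6]
eef_rot: [-180.0, -0.1, -18.7]
force: [0.4, -0.1, -0.3]
finger_gap: 85.3
grasp_force: 0.0
```

Emit:
arm_command:
  steps: "0 0 0 0;0 0 0 0;0 0 0 0;0 0 0 0;0 0 0 0"

```text
time: 35.58
tcp_pos: [567.3, 183.5, 5.4]
eef_rot: [-180.0, -0.0, -18.7]
force: [0.2, -1.1, -0.0]
finger_gap: 85.6
grasp_force: 0.0
```

```bash
python3 go.py 567.3 184.5 1.3 -18.6
```

```text
now [567.3 183.5   5.4] rot [-180.    -0.   -18.7] F [ 0.2 -1.1 -0. ] gap 85.6 t 35.6 j6 116.0
-> [567.3 184.5   1.3] -18.6 shift -0.001 -0.003 0.014 turn -0.003 rows 0.1
```

Emit:
arm_command:
  steps: "0 -0.003 0.008 0;0 -0.003 0.014 0;0 -0.003 0.014 0;0 -0.003 0.014 0;0 -0.003 0.014 0"

```text
time: 36.0
tcp_pos: [567.3, 184.4, 0.9]
eef_rot: [180.0, 0.0, -18.7]
force: [0.2, 0.6, 0.5]
finger_gap: 85.1
grasp_force: 0.0
```

Emit:
arm_command:
  steps: "0 0 0 0;0 0 0 0;0 0 0 0;0 0 0 0;0 0 0 0"
  fingers: -1

```text
time: 36.42
tcp_pos: [567.7, 184.4, 1.5]
eef_rot: [-180.0, -0.0, -18.7]
force: [-1.2, -0.0, 3.7]
finger_gap: 54.3
grasp_force: 53.7
```

Emit:
arm_command:
  steps: "0 0 0 0;0 0 -0.05 0;0 0 -0.15 0;0 0 -0.27 0;0 0 -0.4 0"

```text
time: 36.83
tcp_pos: [565.7, 184.2, 120.2]
eef_rot: [179.9, 0.3, -18.7]
force: [0.6, 0.0, -2.0]
finger_gap: 54.4
grasp_force: 53.4
```

Emit:
arm_command:
  steps: "0 0 -0.05 0;0 0 -0.1 0;0 0 -0.1 0;0 0 -0.1 0;0 0 -0.1 0"

```text
time: 37.25
tcp_pos: [566.3, 184.3, 149.6]
eef_rot: [179.9, 0.1, -18.7]
force: [-1.0, -0.3, -1.5]
finger_gap: 54.5
grasp_force: 53.5
```

```bash
python3 go.py 508.7 369.3 155 -4.9 508.7 369.3 97 -4.9
```

```text
now [566.3 184.3 149.6] rot [ 1.799e+02  1.000e-01 -1.870e+01] F [-1.  -0.3 -1.5] gap 54.5 t 37.2 j6 116.0
-> [508.7 369.3 155. ] -4.9 shift -0.380 -0.522 -0.018 turn -0.307 rows 4.6
-> [508.7 369.3  97. ] -4.9 shift 0.000 -0.000 0.193 turn 0.000 rows 1.4
```

Emit:
arm_command:
  steps: "-0.06 -0.08 -0.01 -0.06;-0.14 -0.2 -0.018 -0.13;-0.23 -0.31 -0.018 -0.2;-0.31 -0.43 -0.018 -0.27;-0.38 -0.522 -0.018 -0.307"

```text
time: 37.67
tcp_pos: [508.0, 370.7, 154.1]
eef_rot: [179.9, 0.2, -4.8]
force: [1.2, -0.1, -1.5]
finger_gap: 54.4
grasp_force: 53.5
```

Emit:
arm_command:
  steps: "0 0 0 0;0 0 0 0;0 0 0.05 0;0 0 0.1 0;0 0 0.15 0"

```text
time: 38.08
tcp_pos: [509.7, 367.7, 109.6]
eef_rot: [179.9, 0.1, -5.0]
force: [-0.9, -0.3, -0.5]
finger_gap: 54.5
grasp_force: 53.6
```

Emit:
arm_command:
  steps: "0 0 0.01 0;0 0 0.02 0;0 0 0.03 0;0 0 0.03 0;0 0 0.03 0"

```text
time: 38.5
tcp_pos: [510.2, 369.2, 102.8]
eef_rot: [-180.0, -0.0, -4.9]
force: [0.5, -0.2, -1.4]
finger_gap: 54.4
grasp_force: 53.5
```

```bash
python3 go.py 508.7 369.3 93 -4.9
```

```text
now [510.2 369.2 102.8] rot [-180.    -0.    -4.9] F [ 0.5 -0.2 -1.4] gap 54.4 t 38.5 j6 121.0
-> [508.7 369.3  93. ] -4.9 shift -0.005 -0.000 0.033 turn -0.001 rows 0.2
```

Emit:
arm_command:
  steps: "-0.004 0 0.008 0;-0.004 0 0.016 0;-0.004 0 0.022 0;-0.004 0 0.026 0;-0.004 0 0.029 0"

```text
time: 38.92
tcp_pos: [508.4, 369.5, 93.6]
eef_rot: [180.0, 0.0, -4.9]
force: [-0.1, -0.7, -1.0]
finger_gap: 54.2
grasp_force: 53.5
```

Emit:
arm_command:
  steps: "0 0 0.001 0;0 0 0.002 0;0 0 0.003 0;0 0 0.004 0;0 0 0.004 0"

```text
time: 39.33
tcp_pos: [508.6, 369.5, 92.6]
eef_rot: [-180.0, -0.0, -4.9]
force: [0.4, -0.8, -0.4]
finger_gap: 54.7
grasp_force: 53.6
```

Emit:
arm_command:
  steps: "0 0 0.001 0;0 0 0.002 0;0 0 0.003 0;0 0 0.003 0;0 0 0.003 0"

```text
time: 39.75
tcp_pos: [508.6, 369.5, 92.5]
eef_rot: [-180.0, -0.0, -4.9]
force: [-2.0, -1.0, 4.8]
finger_gap: 54.4
grasp_force: 54.3
```

In contact, about 5 N. Release and head for the last board.

Emit:
arm_command:
  steps: "0 0 0 0;0 0 0 0;0 0 0 0;0 0 0 0;0 0 0 0"
  fingers: 0.6

```text
time: 40.17
tcp_pos: [508.5, 369.4, 91.4]
eef_rot: [180.0, 0.0, -4.9]
force: [0.2, -0.6, -0.4]
finger_gap: 68.3
grasp_force: 0.0
```

Emit:
arm_command:
  steps: "0 0 -0.05 0;0 0 -0.12 0;0 0 -0.2 0;0 0 -0.26 0;0 0 -0.3 0"
  fingers: 1

```text
time: 40.58
tcp_pos: [509.4, 369.9, 183.7]
eef_rot: [-179.9, -0.1, -4.9]
force: [1.3, 0.0, 0.4]
finger_gap: 85.6
grasp_force: 0.0
```

```bash
python3 go.py from 508.6 369.3 183 -4.9 654 104 130 7.7
```

```text
now [509.4 369.9 183.7] rot [-1.799e+02 -1.000e-01 -4.900e+00] F [1.3 0.  0.4] gap 85.6 t 40.6 j6 121.0
-> [654. 104. 130.] 7.7 shift 0.558 0.840 0.177 turn -0.280 rows 7.4
```

Emit:
arm_command:
  steps: "0.05 0.07 0 0;0.11 0.17 0 0;0.17 0.26 0 0;0.22 0.34 0 0;0.28 0.42 0 0"

```text
time: 41.0
tcp_pos: [581.1, 235.4, 181.2]
eef_rot: [180.0, 0.1, -4.9]
force: [-0.1, -0.0, 0.0]
finger_gap: 85.3
grasp_force: 0.0
```

Emit:
arm_command:
  steps: "0.06 0.09 0 -0.07;0.12 0.19 0.05 -0.14;0.19 0.28 0.1 -0.21;0.25 0.38 0.15 -0.28;0.278 0.42 0.177 -0.28"

```text
time: 41.42
tcp_pos: [654.9, 99.6, 126.4]
eef_rot: [179.9, 0.1, 7.6]
force: [0.5, -0.2, 0.6]
finger_gap: 85.5
grasp_force: 0.0
```

Emit:
arm_command:
  steps: "0 0 0 0;0 0 0 0;0 0 0 0;0 0 0 0;0 0 0 0"

```text
time: 41.83
tcp_pos: [653.3, 105.8, 129.4]
eef_rot: [-180.0, -0.1, 7.8]
force: [0.1, 0.6, -0.3]
finger_gap: 85.4
grasp_force: 0.0
```

```bash
python3 - <<'E'
from h import *
s=env.sense();m=cam('wrist');im=np.ascontiguousarray(viewer.camera('wrist')[:,:,::-1]);cv2.imwrite('pics/w13.png',im)
boards(im,m,580,740,10,200,z=14)
E
python3 go.py 654 104 15 7.7
```

```text
x 655.4 y 104.3 size 99.8 55.4 dir 7.6 area 5512.5
now [653.5 105.6 129.4] rot [-1.8e+02 -1.0e-01  7.8e+00] F [-0.6  0.6 -0.6] gap 85.4 t 41.9 j6 82.0
-> [654. 104.  15.] 7.7 shift 0.001 0.006 0.381 turn 0.002 rows 2.7
```

Emit:
arm_command:
  steps: "0.003 0.006 0.1 0.002;0.003 0.006 0.2 0.002;0.003 0.006 0.3 0.002;0.003 0.006 0.35 0.002;0.003 0.006 0.37 0.002"

```text
time: 42.3
tcp_pos: [652.5, 103.3, 14.8]
eef_rot: [-180.0, 0.3, 7.7]
force: [-1.3, -0.0, 0.7]
finger_gap: 84.9
grasp_force: 0.0
```

Emit:
arm_command:
  steps: "0 0 0 0;0 0 0 0;0 0 0.02 0;0 0 0.04 0;0 0 0.042 0"

```text
time: 42.72
tcp_pos: [654.8, 102.4, 4.9]
eef_rot: [180.0, -0.0, 7.6]
force: [-0.7, -0.7, -0.4]
finger_gap: 85.2
grasp_force: 0.0
```

Emit:
arm_command:
  steps: "0 0 0 0;0 0 0 0;0 0 0 0;0 0 0 0;0 0 0 0"

```text
time: 43.13
tcp_pos: [655.0, 102.3, 5.1]
eef_rot: [180.0, -0.0, 7.6]
force: [0.2, 0.4, 0.7]
finger_gap: 85.2
grasp_force: 0.0
```

```bash
python3 go.py 654.5 104.3 1.3 7.7
```

```text
now [655.  102.3   5.1] rot [180.   -0.    7.6] F [0.2 0.4 0.7] gap 85.2 t 43.1 j6 82.0
-> [654.5 104.3   1.3] 7.7 shift -0.001 -0.007 0.013 turn -0.002 rows 0.1
```

Emit:
arm_command:
  steps: "0 -0.006 0.006 0;0 -0.006 0.013 0;0 -0.006 0.013 0;0 -0.006 0.013 0;0 -0.006 0.013 0"

```text
time: 43.55
tcp_pos: [654.6, 104.2, 0.9]
eef_rot: [-180.0, 0.0, 7.6]
force: [0.3, -0.5, 0.6]
finger_gap: 85.3
grasp_force: 0.0
```

Emit:
arm_command:
  steps: "0 0 0 0;0 0 0 0;0 0 0 0;0 0 0 0;0 0 0 0"
  fingers: -1

```text
time: 43.97
tcp_pos: [655.1, 104.1, 1.5]
eef_rot: [180.0, -0.1, 7.6]
force: [-0.2, -0.5, 3.0]
finger_gap: 54.4
grasp_force: 54.3
```

Emit:
arm_command:
  steps: "0 0 0 0;0 0 -0.05 0;0 0 -0.15 0;0 0 -0.27 0;0 0 -0.4 0"

```text
time: 44.38
tcp_pos: [652.8, 104.2, 121.0]
eef_rot: [-180.0, 0.3, 7.6]
force: [0.1, 0.3, -1.2]
finger_gap: 54.6
grasp_force: 53.8
```

Emit:
arm_command:
  steps: "0 0 -0.05 0;0 0 -0.13 0;0 0 -0.13 0;0 0 -0.13 0;0 0 -0.13 0"

```text
time: 44.8
tcp_pos: [653.5, 104.2, 159.1]
eef_rot: [-180.0, 0.1, 7.6]
force: [0.7, -0.5, -2.3]
finger_gap: 54.4
grasp_force: 53.8
```

```bash
python3 go.py 508.7 369.3 160 -4.9 508.7 369.3 112 -4.9
```

```text
now [653.5 104.2 159.1] rot [-1.8e+02  1.0e-01  7.6e+00] F [ 0.7 -0.5 -2.3] gap 54.4 t 44.8 j6 82.0
-> [508.7 369.3 160. ] -4.9 shift -0.361 -0.940 -0.003 turn 0.278 rows 7.2
-> [508.7 369.3 112. ] -4.9 shift 0.000 -0.000 0.160 turn 0.000 rows 1.2
```

Emit:
arm_command:
  steps: "-0.03 -0.08 0 0;-0.07 -0.18 0 0;-0.11 -0.28 0 0;-0.15 -0.38 0 0;-0.18 -0.47 0 0"

```text
time: 45.22
tcp_pos: [579.3, 237.7, 157.4]
eef_rot: [180.0, 0.3, 7.6]
force: [-0.1, 0.7, -2.3]
finger_gap: 54.3
grasp_force: 53.8
```

Emit:
arm_command:
  steps: "-0.04 -0.1 0 0.07;-0.08 -0.2 0 0.14;-0.12 -0.3 0 0.21;-0.16 -0.4 0 0.278;-0.183 -0.47 0 0.278"

```text
time: 45.63
tcp_pos: [505.8, 370.8, 157.5]
eef_rot: [179.9, 0.3, -4.9]
force: [1.6, -0.3, -1.4]
finger_gap: 54.4
grasp_force: 53.8
```

Emit:
arm_command:
  steps: "0 0 0 0;0 0 0 0;0 0 0.05 0;0 0 0.1 0;0 0 0.13 0"

```text
time: 46.05
tcp_pos: [508.8, 367.4, 118.6]
eef_rot: [179.9, 0.2, -5.0]
force: [-0.5, -0.2, -1.0]
finger_gap: 54.4
grasp_force: 53.8
```

Emit:
arm_command:
  steps: "0 0 0 0;0 0 0 0;0 0 0 0;0 0 0 0;0 0 0 0"

```text
time: 46.47
tcp_pos: [510.0, 369.4, 121.9]
eef_rot: [-180.0, -0.1, -4.9]
force: [-0.2, 0.8, -1.1]
finger_gap: 54.4
grasp_force: 53.8
```

```bash
python3 go.py 508.6 369.5 106.5 -4.9
```

```text
now [510.  369.4 121.9] rot [-1.8e+02 -1.0e-01 -4.9e+00] F [-0.2  0.8 -1.1] gap 54.4 t 46.5 j6 121.0
-> [508.6 369.5 106.5] -4.9 shift -0.005 -0.000 0.051 turn -0.001 rows 0.4
```

Emit:
arm_command:
  steps: "-0.004 0 0.015 0;-0.004 0 0.03 0;-0.004 0 0.039 0;-0.004 0 0.043 0;-0.004 0 0.046 0"

```text
time: 46.88
tcp_pos: [507.9, 369.3, 106.7]
eef_rot: [180.0, 0.0, -4.9]
force: [-0.1, 0.1, -1.2]
finger_gap: 54.3
grasp_force: 53.8
```

Emit:
arm_command:
  steps: "0 0 0.001 0;0 0 0.002 0;0 0 0.003 0;0 0 0.004 0;0 0 0.004 0"

```text
time: 47.3
tcp_pos: [508.2, 369.4, 106.6]
eef_rot: [-180.0, -0.0, -4.9]
force: [-1.3, -0.4, 3.2]
finger_gap: 54.1
grasp_force: 54.3
```

Contact. Release, retreat, and check everything.

Emit:
arm_command:
  steps: "0 0 0 0;0 0 0 0;0 0 0 0;0 0 0 0;0 0 0 0"
  fingers: 0.6

```text
time: 47.72
tcp_pos: [508.3, 369.4, 105.9]
eef_rot: [-180.0, -0.0, -4.9]
force: [0.5, -0.0, 0.1]
finger_gap: 68.1
grasp_force: 0.0
```

Emit:
arm_command:
  steps: "0 0 -0.05 0;0 0 -0.12 0;0 0 -0.2 0;0 0 -0.26 0;0 0 -0.3 0"
  fingers: 1

```text
time: 48.13
tcp_pos: [509.1, 369.8, 198.2]
eef_rot: [-179.9, -0.2, -4.9]
force: [0.5, -0.5, -0.7]
finger_gap: 85.9
grasp_force: 0.0
```

Emit:
arm_command:
  steps: "-0.05 0.1 0 0;-0.08 0.2 0 0;-0.1 0.3 0 0;-0.1 0.4 0 0;-0.1 0.5 0 0"

```text
time: 48.55
tcp_pos: [464.6, 221.5, 196.2]
eef_rot: [-180.0, -0.0, -4.8]
force: [0.5, 0.1, 0.5]
finger_gap: 85.3
grasp_force: 0.0
```

Emit:
arm_command:
  steps: "0 0.1 0 0;0 0.22 0 0;0 0.34 0 0;0 0.45 0 0;0 0.5 0 0"

```text
time: 48.97
tcp_pos: [452.2, 70.0, 196.1]
eef_rot: [179.9, -0.0, -5.0]
force: [-0.3, 1.0, -0.7]
finger_gap: 85.5
grasp_force: 0.0
```

Emit:
arm_command:
  steps: "0 0 0 0;0 0 0 0;0 0 0 0;0 0 0 0;0 0 0 0"

```text
time: 49.38
tcp_pos: [452.6, 74.1, 196.0]
eef_rot: [-180.0, -0.0, -4.8]
force: [0.3, -0.3, 0.7]
finger_gap: 85.5
grasp_force: 0.0
```

```bash
python3 - <<'E'
from h import *
t=np.ascontiguousarray(viewer.camera('top')[:,:,::-1]);sc=viewer.camera('scene')[:,:,::-1];cv2.imwrite('pics/top20.png',t)
cv2.imwrite('pics/c20.png',np.hstack([cv2.resize(rect(t,cam('top'),118,420,600,280,460,2),(400,400)),cv2.resize(sc,(400,300))[[*range(300)]+[299]*100]]))
print(env.sense()['time'],env.sense()['force'])
E
```

```text
49.4833 [-1.08254491e-01 -1.36358841e-01  1.11919682e-04]
```

View pics/c20.png

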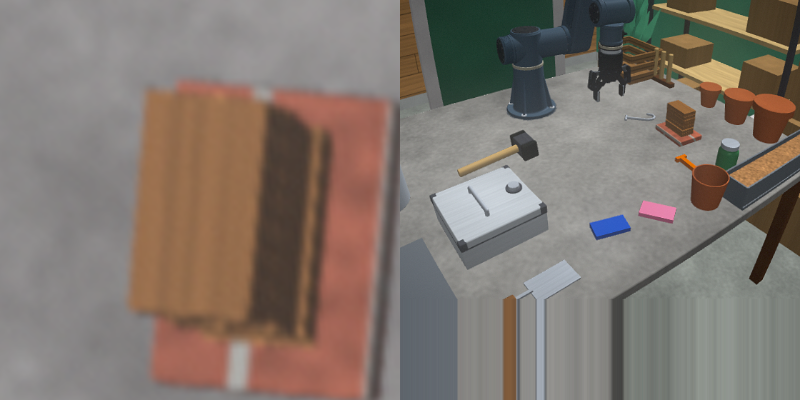

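The pile is neat, with the top board centred at about (508, 370) against a paver centre of about (508.5, 370). The drawer is shut and the bystander items haven't moved. I'm handing in.

```bash
python3 -c "
from plant import order
print(order.sign_off())"
```

```text
the job is handed in; nothing more can be done
None
```

The job is handed in after about 50 s of robot time: all three boards are squared on the pile, all three steel pegs are in the drawer, and the drawer looks shut in the last camera view; the sign-off returned no verdict.

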